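# Fit a label holder behind a shelf lip and hold it home

### The arm

A 6-joint arm with a two-finger parallel gripper is mounted at the origin on the work surface. World frame = base frame: x ahead of the robot, y to its left, z up, the work surface at z = 0. Lengths are in mm, angles in degrees, forces in N, time in s.
With the tool pointing down it reaches from about 350 to 850 mm from the base axis. Payload 8.1 kg.
Tool frame: the origin (TCP) lies at the very end of the fingers, on their centre line; the grasp point (between the pads) lies grip_depth behind it (grip_depth is the distance from the TCP to the grasp point, in mm); z points along the fingers, y is the direction in which the jaws open and shut (so a half turn about z gives the same grasp; the last joint's range is limited). The gripper opens to 85 mm and grips with 20 to 120 N. Pads are 22 mm wide; open, the fingers measure 114 mm over their backs; the gripper's body (76 mm by 85 mm) begins 54 mm behind the grasp point. The pads swing forward as they close: fully open they stand 13 mm farther back than shut.
Start: joints at [67.643, 7.471, 85.268, -0, 87.261, -4.893], TCP at [180.04, 572.356, 231.292] pointing down, gripper open.
Joint ranges: [-169.43, 169.43], [-51.17, 129.36], [1.28, 143.12], [-76.62, 256.62], [0, 156.53], [-152.29, 152.29]. Speed limits (degrees/s): [136.94, 136.94, 159.86, 180, 180, 180].

### API

Orientations are given as [roll, pitch, yaw] about the fixed x, y, z axes, in that order (R = Rz(yaw) Ry(pitch) Rx(roll)).
In Python, from bench import * gives the robot as it stands.
- The arm moves only by the tool step_arm, never from a script. Its argument "plan" is a list of rows, each an object of numbers: "grip": the finger opening in cm, from 0 to 8.54; "tx", "ty", "tz": the shift along the tool's x, y, z in cm; "ax", "ay", "az": the turn, a rotation vector about the tool's x, y, z in degrees. In form: [{"grip": .., "tx": .., "ty": .., "tz": .., "ax": .., "ay": .., "az": ..}, ...]. A call has 1 to 8 rows; each row shifts and turns the commanded pose from where the row before left it, along the tool's axes as they then stand; what a row does not reach is not made up. A row lasts 1/12 s, in which the tool goes at most 41.7 mm and 7.16 degrees, less where a joint would pass 70% of its speed; a pose out of reach is approached as far as the arm can. A call with a gripper value outside its range is refused whole. The fingers move at their own pace and stop on an object; "newtons" is the grip in N (left out, the last holds). Time passes only in rows, so rows that do not move let the fingers close. It gives the time, the measured TCP pose, the force and the opening at its end, in the units of the state.
- sense(): the state, without advancing time (a new reading comes with each control period).
- snapshot(name): name is "scene" or "top" or "wrist"; returns the picture (480x640x3 uint8, red, green, blue); there is no depth.
- camera_model(name): a dict with "intrinsics" (3x3 intrinsics, pixels), "pose" (4x4, takes a point from camera to world coordinates); the wrist camera has in their place "T_tool_cam" (4x4, takes a point from camera to tool coordinates, whose origin is the TCP and whose axes are the flange's). Camera axes: x right, y down, z forward; pixel columns grow to the right and rows downward; lengths in mm; the calibration is good to about 2 mm. The wrist camera is an equidistant fisheye: a pixel r from the principal point sees the ray r / f radians off the axis. A picture is of the moment at which its call begins: read the wrist's pose just before it. camera_model takes no time and is no camera call.
- hand_in(): hands the job in, once; it reports no verdict.
The state is a dict: "time": time; "joint_pos": joint angles; "qd": joint speeds; "joint_efforts": joint torques, N m; "tool_pos": TCP position; "tcp_rot": TCP orientation; "ft_force": force on the tool from outside, world axes, zero at the start; "wrist_torque": the same for the moment, N m; "finger_gap": finger opening in mm.
Only numpy, scipy, OpenCV 4.12 (cv2) and the standard library are available. Lean on these libraries where they do the work, as an engineer would, in place of code of your own. Each camera call takes 0.05 s, during which the arm holds its last target.

### The job

On the low plywood shelf unit, first press the loose deck plate down until it lies level and flush with the rim around it. Then take the narrow label holder (the one with a lug on its back) out of the wooden stand and push it down into the slot behind the shelf's metal lip, lug over the deck plate, until it is fully home against its springy seat. It springs up again if let go, so finish while still holding it pressed fully home; leave everything else where it is.

Things in the scene. Friction and masses are not known exactly. Their poses are not given: they have to be found in the camera images.
- rack: Low plywood shelf unit, fixed (position and yaw vary), 180 x 160 mm (x, y), rim top 60 mm above the bench. Origin: centre of its underside. Its -x side is the front, with an aluminium lip 6 mm thick along y whose top edge flares out to the front, up to 76 mm above the bench. Behind the lip lie the slot, a 7 mm wall and the recess with the deck plate.
- slot_mouth (a point): Centre of the slot's mouth, level with the rim (60 mm above the bench); axes as the shelf unit's. The slot is 11 mm wide along x and 70 mm long along y (the holder is 8 mm thick and 64 mm wide); it opens straight up. The lip is on its -x side, the deck plate on its +x side.
- seat (a joint): Springy steel bar at the bottom of the slot, travel in m, downwards: 0 = up (its top 15 mm below the slot mouth), 0.009 = stop (24 mm below the mouth): the holder is then fully home. The push needed is about 3 N at the start and 11 N at the stop (0.9 N per mm).
- deck_top (a point): Top centre of the loose grey deck plate, 140 x 126 x 12 mm (x, y, z), 0.18 kg, in the shelf unit's recess with 2 mm play. It starts 5 to 8 mm proud, often with one y end higher, on two hidden stiff runners along x, 45 mm to either y side of its centre. Each yields at about 6 N and stays down; fully down, the plate rests on solid seats, its top level with the rim (60 mm).
- holder_center (a point): Centre of the narrow label holder, 42 mm above its bottom edge; grey plastic, 0.06 kg, 64 mm wide (y), 84 mm high, upright in the stand. Lower 40 mm: 8 mm thick (x), the lowest 6 mm only 5 mm; upper 44 mm: 10 mm thick, blank card on the -x face. Grip across the thickness 15 to 30 mm above this point; when home, the lip's top edge is 2 mm below it.
- holder_lug (a point): Underside of the tip of the lug on the holder's back (+x) side, 19 mm behind the mid-plane and 26 mm above its bottom edge; the lug is 30 mm wide and 8 mm thick and sticks out 15 mm. When the holder is home the lug lies 2 mm above the flush deck plate; a proud plate blocks it.
- stand: Wooden stand fixed to the bench, 150 x 130 x 30 mm; origin: centre of its underside. Two slots along its y, 37.5 mm either side of its middle (-x and +x), each 10 mm wide and 18 mm deep (floor 12 mm above the bench), one holder in each; which is where varies.
- wide_holder: The other label holder, 100 mm wide, without a lug, in the other slot of the stand; too wide for the shelf slot. Origin: centre of its bottom edge. Leave it.
- tape: Cardboard tape core lying flat, 60 mm across, 24 mm high; origin under its centre. Leave it.
- cartridge_a: White sealant cartridge with a thin nozzle, standing, 48 mm across, 220 mm high; origin under its centre. Leave it.
- cartridge_b: A second one like it. Leave it.
- carton: Small pale carton, 90 x 70 x 45 mm; origin under its centre. Leave it.
- screwdriver: Screwdriver with a black handle lying along its x (handle to -x). Leave it.
- can: Can with a pale label, 66 mm across, 100 mm high; origin under its centre. Leave it.
- foot: Rubber machine foot, 44 mm across, 40 mm high; origin under its centre. Leave it.
Mind the look-alikes: they are no part of the job. Of the things that look like the part that bears deck_top, the smaller one is meant. Of the things that look like the part that bears holder_center, the smaller one is meant.

How it is judged:
By the outcome, as a careful person would: the job done as asked, in the order asked, and still so for the second after the job is handed in, while the arm keeps its last pose, push and grip.
It also fails if it takes over 54 s, if anything falls off the work surface, if the arm or the gripper's body presses on something with over 40 N, if the wrist force passes 120 N, or if a joint passes its speed limit or range.

## Working session

There is one attempt and no reset: what is moved stays moved. The work goes in short steps, Python scripts to look and compute and a tool call to move; the robot and the scene stay as the last step left them, time stands still between calls to the robot, and variables do not carry over. Pictures are saved under pics/ and viewed, and the job is handed in when it is done.

Besides the shell and the picture viewer there is one more tool, called after "Emit:" as name(argument=value, ...) on one line, values as JSON. step_arm: Moves the arm, as the interface text tells. Its arguments: {"type":"object","properties":{"plan":{"type":"array","items":{"type":"object","properties":{"grip":{"type":"number"},"tx":{"type":"number"},"ty":{"type":"number"},"tz":{"type":"number"},"ax":{"type":"number"},"ay":{"type":"number"},"az":{"type":"number"}}}},"newtons":{"type":"number"}},"required":["plan"]}

```bash
ls; mkdir -p pics
python3 - <<'E'
from bench import *
import cv2
s=sense();print(s)
for n in("scene","top","wrist"):
    im=snapshot(n);cv2.imwrite(f"pics/{n}0.png",im[:,:,::-1]);
    for k,v in camera_model(n).items():print(n,k,v)
E
```

```text
pics
{'time': 0.0, 'joint_pos': array([ 6.76420191e+01,  7.51504436e+00,  8.53296810e+01, -1.82459389e-03,
        8.72617929e+01, -4.89206354e+00]), 'qd': array([ 0.13416244,  0.02651389,  0.01442131,  0.0367784 , -0.01591087,
       -0.02764235]), 'joint_efforts': array([-1.24155260e-03, -5.69402719e+01, -5.00550377e+01, -3.40100387e-04,
        1.51835504e-02, -3.52977487e-06]), 'tool_pos': array([179.85121658, 571.82907878, 230.24125086]), 'tcp_rot': array([-1.79893714e+02, -7.26805019e-03,  1.62534165e+02]), 'ft_force': array([-0.19137764, -0.00390422, -0.25726577]), 'wrist_torque': array([ 0.02032935, -0.0095583 , -0.04347433]), 'finger_gap': 85.23353694901678}
scene intrinsics [[433.80740522   0.         313.88779297]
 [  0.         433.80740522 241.84813897]
 [  0.           0.           1.        ]]
scene pose [[ 5.05377098e-01  6.36634199e-01 -5.82486811e-01  1.03147810e+03]
 [ 8.62896774e-01 -3.71471656e-01  3.42663050e-01 -3.45041432e+02]
 [ 1.77367588e-03 -6.75800048e-01 -7.37082864e-01  7.17972903e+02]
 [ 0.00000000e+00  0.00000000e+00  0.00000000e+00  1.00000000e+00]]
top intrinsics [[449.34287923   0.         322.95346062]
 [  0.         449.34287923 234.71248566]
 [  0.           0.           1.        ]]
top pose [[-4.09356478e-04 -9.83179695e-01  1.82640411e-01  3.19271060e+02]
 [-9.99997877e-01  3.35844676e-05 -2.06052998e-03 -6.24665295e+01]
 [ 2.01973735e-03 -1.82640867e-01 -9.83177621e-01  1.02267894e+03]
 [ 0.00000000e+00  0.00000000e+00  0.00000000e+00  1.00000000e+00]]
wrist intrinsics [[371.64829954   0.         315.2908109 ]
 [  0.         371.64829954 233.75242359]
 [  0.           0.           1.        ]]
wrist T_tool_cam [[-4.14464081e-04 -9.54001424e-01 -2.99801786e-01  7.65367978e+01]
 [ 9.99999826e-01 -2.69439995e-04 -5.25073154e-04 -9.88999758e-01]
 [ 4.20141945e-04 -2.99801951e-01  9.54001370e-01 -1.41977971e+02]
 [ 0.00000000e+00  0.00000000e+00  0.00000000e+00  1.00000000e+00]]
```

View pics/scene0.png

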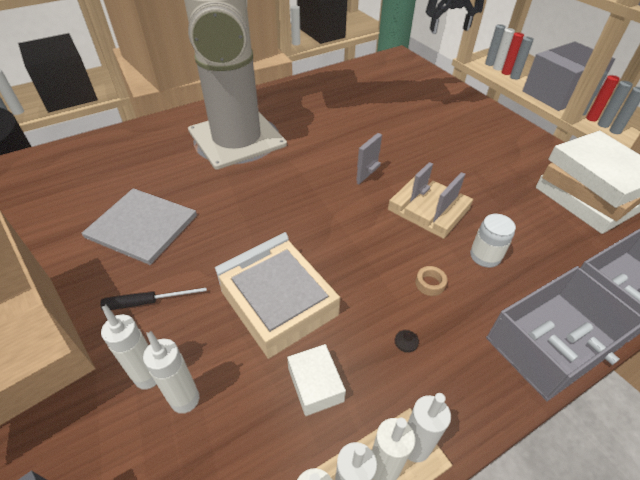

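View pics/top0.png

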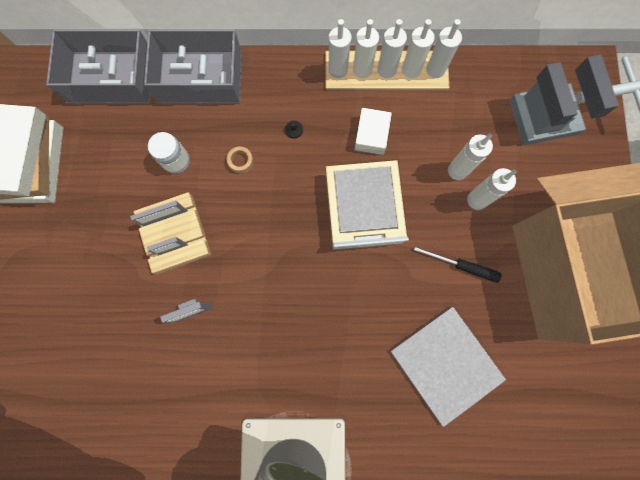

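View pics/wrist0.png

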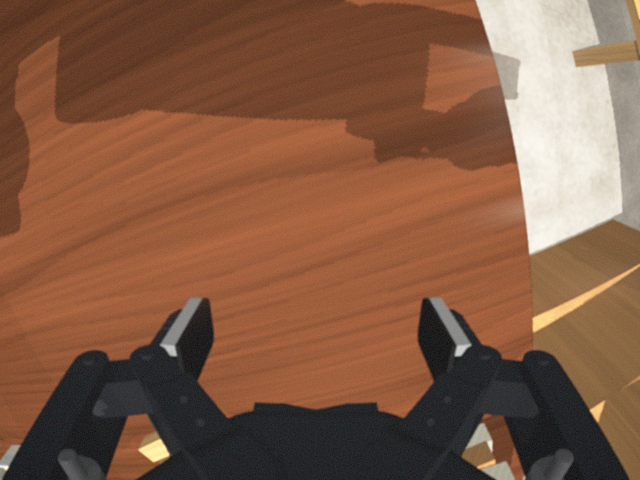

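Run:
```python
import cv2
a=cv2.imread("pics/top0.png");s=cv2.imread("pics/scene0.png")
c=lambda im,x,y,w,h,n,k:cv2.imwrite(n,cv2.resize(im[y:y+h,x:x+w],None,fx=k,fy=k,interpolation=cv2.INTER_CUBIC))
c(a,310,150,110,110,"pics/c1.png",5)
c(a,120,180,110,150,"pics/c2.png",4)
c(s,350,130,130,110,"pics/c3.png",5)
c(s,205,230,140,125,"pics/c4.png",4.5)
```

```text
(no output)
```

View pics/c1.png

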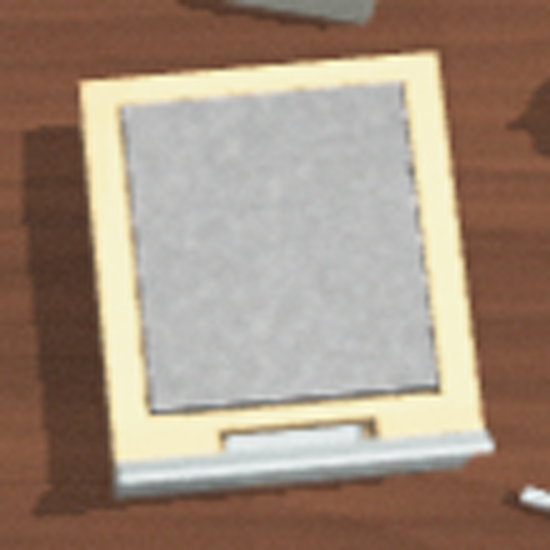

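View pics/c2.png

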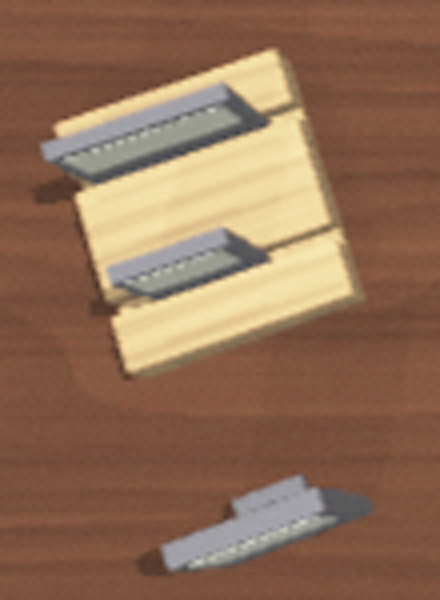

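View pics/c3.png

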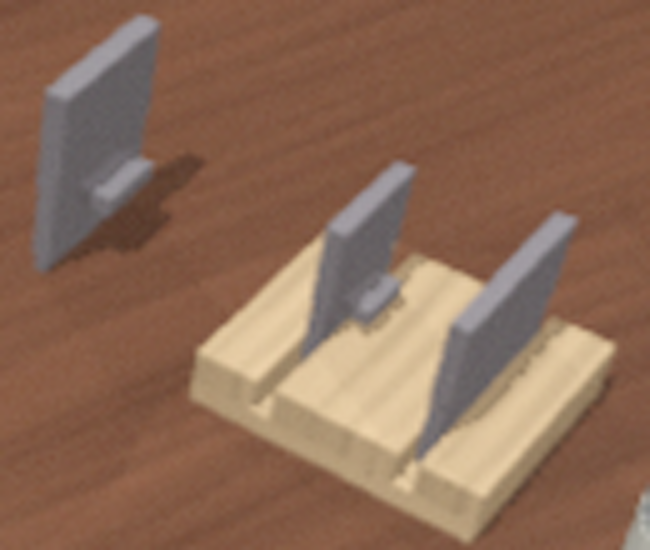

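View pics/c4.png

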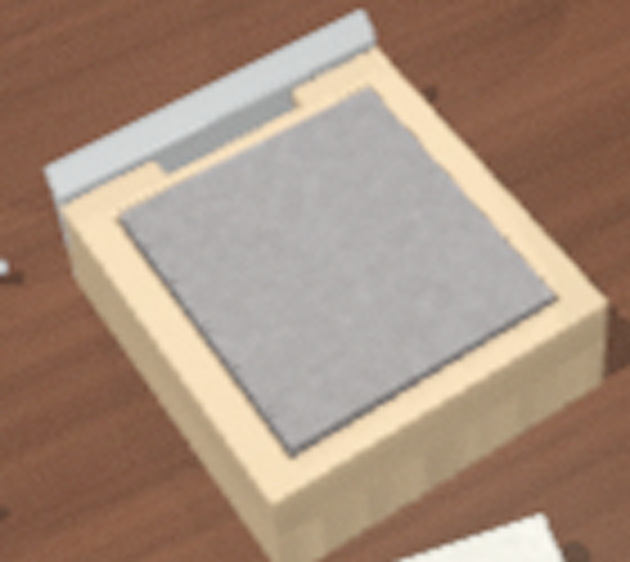

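```bash
cat > h.py <<'E'
import numpy as np, cv2
from bench import *
from scipy.optimize import least_squares
from scipy.spatial.transform import Rotation as R
def proj(n,P):
    c=camera_model(n);T=np.linalg.inv(c["pose"]);P=np.atleast_2d(P)
    q=P@T[:3,:3].T+T[:3,3];u=q@np.array(c["intrinsics"]).T;return u[:,:2]/u[:,2:]
def unproj(n,px,z):
    c=camera_model(n);d=c["pose"][:3,:3]@np.linalg.inv(c["intrinsics"])@np.array([px[0],px[1],1.]);o=c["pose"][:3,3]
    return o+d*(z-o[2])/d[2]
def loc(p,L):
    a=np.radians(p[2]);L=np.atleast_2d(np.array(L,float));r=L.copy()
    r[:,0]=p[0]+np.cos(a)*L[:,0]-np.sin(a)*L[:,1];r[:,1]=p[1]+np.sin(a)*L[:,0]+np.cos(a)*L[:,1];return r
def fit(obs,p0):
    # obs: list (cam, px, local)
    f=lambda p:np.concatenate([proj(n,loc(p,l))[0]-np.array(px) for n,px,l in obs])
    r=least_squares(f,p0,loss='soft_l1');return r.x,r.fun.reshape(-1,2)
def wpx(P,tp,rot):
    c=camera_model("wrist");T=np.eye(4);T[:3,:3]=R.from_euler('xyz',rot,degrees=True).as_matrix();T[:3,3]=tp
    T=np.linalg.inv(T@c["T_tool_cam"]);q=np.atleast_2d(P)@T[:3,:3].T+T[:3,3];K=c["intrinsics"]
    th=np.arctan2(np.hypot(q[:,0],q[:,1]),q[:,2]);ph=np.arctan2(q[:,1],q[:,0])
    return np.c_[K[0][2]+K[0][0]*th*np.cos(ph),K[1][2]+K[1][1]*th*np.sin(ph)]
def wray(px,z,tp,rot):
    c=camera_model("wrist");T=np.eye(4);T[:3,:3]=R.from_euler('xyz',rot,degrees=True).as_matrix();T[:3,3]=tp
    T=T@c["T_tool_cam"];K=c["intrinsics"];v=np.array([(px[0]-K[0][2])/K[0][0],(px[1]-K[1][2])/K[1][1]]);th=np.hypot(*v)
    d=T[:3,:3]@np.array([*(v/th*np.sin(th)),np.cos(th)]);return T[:3,3]+d*(z-T[2,3])/d[2]
E
python3 - <<'E'
from h import *
np.set_printoptions(precision=1,suppress=True)
A=lambda x,y:(310+x/5,150+y/5);S=lambda x,y:(205+x/4.5,230+y/4.5)
ob=[("top",A(80,83),(90,80,60)),("top",A(438,53),(90,-80,60)),
("scene",S(275,502),(90,-80,60)),("scene",S(607,300),(90,80,60)),("scene",S(62,205),(-84,-80,60)),("scene",S(378,47),(-84,80,60))]
for obs in (ob,ob[:2],ob[2:]):
    p,r=fit(obs,[500,-150,0]);print(p);print(r.ravel())
p,r=fit(ob,[500,-150,0])
print("slot expect",((proj("top",loc(p,[[-73,35,60],[-73,-35,60],[-66,65,60],[78,65,60],[78,-65,60],[-66,-65,60]]))-[310,150])*5))
B=lambda x,y:(120+x/4,180+y/4);C=lambda x,y:(350+x/5,130+y/5)
ob=[("top",B(278,50),(75,-65,30)),("top",B(57,128),(75,65,30)),("top",B(128,375),(-75,65,30)),("top",B(357,298),(-75,-65,30)),
("scene",C(200,353),(-75,-65,30)),("scene",C(478,500),(75,-65,30)),("scene",C(615,347),(75,65,30))]
for obs in (ob,ob[:4],ob[4:]):
    p,r=fit(obs,[500,350,20]);print(p);print(r.ravel())
E
```

```text
[ 571.7 -154.9    4.7]
[-1.6 -0.6 -2.3 -0.2 -1.2  0.  -0.1  0.5 -0.3 -0.2 -0.4 -0.2]
[ 570.9 -159.8    5. ]
[ 0.4 -0.  -0.4  0. ]
[ 572.1 -154.     5. ]
[-0.2  0.   0.5  0.1  0.1  0.  -0.3 -0.2]
slot expect [[206.  428.1]
 [365.7 415.2]
 [136.  418. ]
 [107.6 102.9]
 [396.2  80.2]
 [432.3 393.9]]
[509.5 277.8  20. ]
[-0.9 -0.2 -0.6 -0.7  0.  -0.4 -1.  -1.1 -2.6  0.  -1.  -0.2 -2.   0.1]
[508.1 276.4  19.7]
[-0.1  0.5  0.1 -0.3  0.4  0.2 -0.5 -0.3]
[511.8 281.8  19.4]
[-0.8 -0.3  0.6 -0.1  0.1  0.4]
```

```bash
cat >> h.py <<'E'
import json
def plan(tgt,yaw,n,grip=None,cmd=None,show=True):
    s=sense();p=np.array(s["tool_pos"] if cmd is None else cmd[:3]);y=s["tcp_rot"][2] if cmd is None else cmd[3]
    dy=(yaw-y+180)%360-180;tgt=np.array(tgt,float);rows=[]
    for i in range(n):
        d=(tgt-p)/(n-i);dd=((yaw-y+180)%360-180)/(n-i);Rm=R.from_euler('xyz',[180,0,y],degrees=True).as_matrix()
        l=np.round(Rm.T@d/10,2);a=round(-dd,1);r={"tx":l[0],"ty":l[1],"tz":l[2],"az":a}
        r={k:float(v) for k,v in r.items() if v};
        if grip is not None:r["grip"]=grip
        p=p+Rm@(l*10);y-=a;rows.append(r)
    for i in range(0,n,8):print(json.dumps(rows[i:i+8]))
    print("end",p.round(1),round(y,1))
def st():
    s=sense();print(round(s["time"],2),np.round(s["tool_pos"],1),np.round(s["tcp_rot"],2),np.round(s["ft_force"],2),round(s["finger_gap"],1));return s
E
python3 - <<'E'
from h import *
plan([572,-155,200],95,24,0,cmd=[180,572.4,231.3,162.5])
E
```

```text
[{"tx": -2.47, "ty": -2.4, "tz": 0.13, "az": 2.8, "grip": 0}, {"tx": -2.58, "ty": -2.28, "tz": 0.13, "az": 2.8, "grip": 0}, {"tx": -2.69, "ty": -2.15, "tz": 0.13, "az": 2.8, "grip": 0}, {"tx": -2.79, "ty": -2.01, "tz": 0.13, "az": 2.8, "grip": 0}, {"tx": -2.89, "ty": -1.87, "tz": 0.13, "az": 2.8, "grip": 0}, {"tx": -2.98, "ty": -1.73, "tz": 0.13, "az": 2.8, "grip": 0}, {"tx": -3.06, "ty": -1.58, "tz": 0.13, "az": 2.8, "grip": 0}, {"tx": -3.13, "ty": -1.43, "tz": 0.13, "az": 2.8, "grip": 0}]
[{"tx": -3.2, "ty": -1.28, "tz": 0.13, "az": 2.8, "grip": 0}, {"tx": -3.26, "ty": -1.12, "tz": 0.13, "az": 2.8, "grip": 0}, {"tx": -3.31, "ty": -0.96, "tz": 0.13, "az": 2.8, "grip": 0}, {"tx": -3.35, "ty": -0.8, "tz": 0.13, "az": 2.8, "grip": 0}, {"tx": -3.38, "ty": -0.63, "tz": 0.13, "az": 2.8, "grip": 0}, {"tx": -3.41, "ty": -0.47, "tz": 0.13, "az": 2.8, "grip": 0}, {"tx": -3.43, "ty": -0.3, "tz": 0.13, "az": 2.8, "grip": 0}, {"tx": -3.44, "ty": -0.13, "tz": 0.13, "az": 2.8, "grip": 0}]
[{"tx": -3.44, "ty": 0.04, "tz": 0.13, "az": 2.8, "grip": 0}, {"tx": -3.44, "ty": 0.21, "tz": 0.13, "az": 2.8, "grip": 0}, {"tx": -3.42, "ty": 0.37, "tz": 0.13, "az": 2.8, "grip": 0}, {"tx": -3.4, "ty": 0.54, "tz": 0.13, "az": 2.9, "grip": 0}, {"tx": -3.37, "ty": 0.71, "tz": 0.13, "az": 2.8, "grip": 0}, {"tx": -3.33, "ty": 0.87, "tz": 0.13, "az": 2.9, "grip": 0}, {"tx": -3.28, "ty": 1.04, "tz": 0.13, "az": 2.8, "grip": 0}, {"tx": -3.22, "ty": 1.2, "tz": 0.14, "az": 2.9, "grip": 0}]
end [ 571.9 -155.   200. ] 95.0
```

Candidates for the plate are the deck plate in the shelf (top px 365,200) and the big loose slab (448,366). I choose the one in the shelf because it is smaller.

Candidates for the holder:
- narrow one with a lug, in the stand (top 167,245; scene 422,180), which I choose
- wide one in the stand (160,212), no lug
- larger free-standing one (183,312)

The crops c2 and c3 confirm that choice, and the lug faces stand +x. I go to the deck first.

Emit:
step_arm(plan=[{"tx": -2.47,"ty": -2.4,"tz": 0.13,"az": 2.8,"grip": 0},{"tx": -2.58,"ty": -2.28,"tz": 0.13,"az": 2.8,"grip": 0},{"tx": -2.69,"ty": -2.15,"tz": 0.13,"az": 2.8,"grip": 0},{"tx": -2.79,"ty": -2.01,"tz": 0.13,"az": 2.8,"grip": 0},{"tx": -2.89,"ty": -1.87,"tz": 0.13,"az": 2.8,"grip": 0},{"tx": -2.98,"ty": -1.73,"tz": 0.13,"az": 2.8,"grip": 0},{"tx": -3.06,"ty": -1.58,"tz": 0.13,"az": 2.8,"grip": 0},{"tx": -3.13,"ty": -1.43,"tz": 0.13,"az": 2.8,"grip": 0}], newtons=60)

```text
invalid input
```

Emit:
step_arm(plan=[{"tx": -3.2,"ty": -1.28,"tz": 0.13,"az": 2.8,"grip": 0},{"tx": -3.26,"ty": -1.12,"tz": 0.13,"az": 2.8,"grip": 0},{"tx": -3.31,"ty": -0.96,"tz": 0.13,"az": 2.8,"grip": 0},{"tx": -3.35,"ty": -0.8,"tz": 0.13,"az": 2.8,"grip": 0},{"tx": -3.38,"ty": -0.63,"tz": 0.13,"az": 2.8,"grip": 0},{"tx": -3.41,"ty": -0.47,"tz": 0.13,"az": 2.8,"grip": 0},{"tx": -3.43,"ty": -0.3,"tz": 0.13,"az": 2.8,"grip": 0},{"tx": -3.44,"ty": -0.13,"tz": 0.13,"az": 2.8,"grip": 0}])

```text
invalid input
```

Emit:
step_arm(plan=[{"tx": -3.44,"ty": 0.04,"tz": 0.13,"az": 2.8,"grip": 0},{"tx": -3.44,"ty": 0.21,"tz": 0.13,"az": 2.8,"grip": 0},{"tx": -3.42,"ty": 0.37,"tz": 0.13,"az": 2.8,"grip": 0},{"tx": -3.4,"ty": 0.54,"tz": 0.13,"az": 2.9,"grip": 0},{"tx": -3.37,"ty": 0.71,"tz": 0.13,"az": 2.8,"grip": 0},{"tx": -3.33,"ty": 0.87,"tz": 0.13,"az": 2.9,"grip": 0},{"tx": -3.28,"ty": 1.04,"tz": 0.13,"az": 2.8,"grip": 0},{"tx": -3.22,"ty": 1.2,"tz": 0.14,"az": 2.9,"grip": 0}])

```text
invalid input
```

Run:
```python
from h import *
st();cv2.imwrite("pics/w1.png",snapshot("wrist")[:,:,::-1])
```

```text
0.15 [179.9 572.  230.5] [-1.7992e+02 -1.0000e-02  1.6254e+02] [0.19 0.24 0.15] 85.6
```

View pics/w1.png

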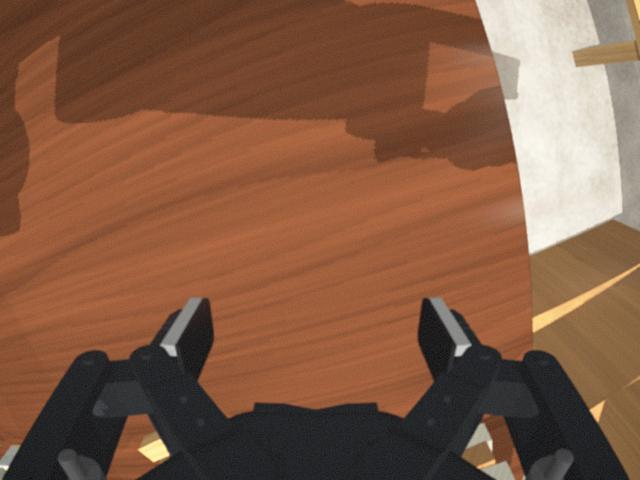

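Emit:
step_arm(plan=[{"grip": 0,"tx": -2.47,"ty": -2.4,"tz": 0.13,"ax": 0,"ay": 0,"az": 2.8},{"grip": 0,"tx": -2.58,"ty": -2.28,"tz": 0.13,"ax": 0,"ay": 0,"az": 2.8},{"grip": 0,"tx": -2.69,"ty": -2.15,"tz": 0.13,"ax": 0,"ay": 0,"az": 2.8},{"grip": 0,"tx": -2.79,"ty": -2.01,"tz": 0.13,"ax": 0,"ay": 0,"az": 2.8},{"grip": 0,"tx": -2.89,"ty": -1.87,"tz": 0.13,"ax": 0,"ay": 0,"az": 2.8},{"grip": 0,"tx": -2.98,"ty": -1.73,"tz": 0.13,"ax": 0,"ay": 0,"az": 2.8},{"grip": 0,"tx": -3.06,"ty": -1.58,"tz": 0.13,"ax": 0,"ay": 0,"az": 2.8},{"grip": 0,"tx": -3.13,"ty": -1.43,"tz": 0.13,"ax": 0,"ay": 0,"az": 2.8}])

```text
time: 0.87
tool_pos: [311.2, 328.5, 220.7]
tcp_rot: [180.0, 0.0, 140.0]
ft_force: [0.5, -0.0, 0.4]
finger_gap: 0.2
```

Run:
```python
s=open('h.py').read()
s=s.replace('r={k:float(v) for k,v in r.items() if v};','r={"tx":float(l[0]),"ty":float(l[1]),"tz":float(l[2]),"ax":0,"ay":0,"az":float(a)}')
open('h.py','w').write(s)
from h import *
st();plan([572,-155,200],95,16,0)
```

```text
0.87 [311.2 328.5 220.7] [180.     0.   140.02] [ 0.53 -0.01  0.42] 0.2
[{"tx": -3.19, "ty": -1.27, "tz": 0.13, "ax": 0, "ay": 0, "az": 2.8, "grip": 0}, {"tx": -3.25, "ty": -1.11, "tz": 0.13, "ax": 0, "ay": 0, "az": 2.8, "grip": 0}, {"tx": -3.3, "ty": -0.95, "tz": 0.13, "ax": 0, "ay": 0, "az": 2.8, "grip": 0}, {"tx": -3.34, "ty": -0.79, "tz": 0.13, "ax": 0, "ay": 0, "az": 2.8, "grip": 0}, {"tx": -3.38, "ty": -0.62, "tz": 0.13, "ax": 0, "ay": 0, "az": 2.8, "grip": 0}, {"tx": -3.4, "ty": -0.46, "tz": 0.13, "ax": 0, "ay": 0, "az": 2.8, "grip": 0}, {"tx": -3.42, "ty": -0.29, "tz": 0.13, "ax": 0, "ay": 0, "az": 2.8, "grip": 0}, {"tx": -3.43, "ty": -0.12, "tz": 0.13, "ax": 0, "ay": 0, "az": 2.8, "grip": 0}]
[{"tx": -3.43, "ty": 0.04, "tz": 0.13, "ax": 0, "ay": 0, "az": 2.8, "grip": 0}, {"tx": -3.43, "ty": 0.21, "tz": 0.13, "ax": 0, "ay": 0, "az": 2.8, "grip": 0}, {"tx": -3.41, "ty": 0.38, "tz": 0.13, "ax": 0, "ay": 0, "az": 2.8, "grip": 0}, {"tx": -3.39, "ty": 0.54, "tz": 0.13, "ax": 0, "ay": 0, "az": 2.8, "grip": 0}, {"tx": -3.36, "ty": 0.71, "tz": 0.13, "ax": 0, "ay": 0, "az": 2.9, "grip": 0}, {"tx": -3.32, "ty": 0.88, "tz": 0.13, "ax": 0, "ay": 0, "az": 2.8, "grip": 0}, {"tx": -3.27, "ty": 1.04, "tz": 0.13, "ax": 0, "ay": 0, "az": 2.9, "grip": 0}, {"tx": -3.22, "ty": 1.2, "tz": 0.12, "ax": 0, "ay": 0, "az": 2.8, "grip": 0}]
end [ 572. -155.  200.] 95.0
```

Emit:
step_arm(plan=[{"tx": -3.2,"ty": -1.28,"tz": 0.13,"ax": 0,"ay": 0,"az": 2.8,"grip": 0},{"tx": -3.26,"ty": -1.12,"tz": 0.13,"ax": 0,"ay": 0,"az": 2.8,"grip": 0},{"tx": -3.31,"ty": -0.96,"tz": 0.13,"ax": 0,"ay": 0,"az": 2.8,"grip": 0},{"tx": -3.35,"ty": -0.8,"tz": 0.13,"ax": 0,"ay": 0,"az": 2.8,"grip": 0},{"tx": -3.38,"ty": -0.63,"tz": 0.13,"ax": 0,"ay": 0,"az": 2.8,"grip": 0},{"tx": -3.41,"ty": -0.47,"tz": 0.13,"ax": 0,"ay": 0,"az": 2.8,"grip": 0},{"tx": -3.43,"ty": -0.3,"tz": 0.13,"ax": 0,"ay": 0,"az": 2.8,"grip": 0},{"tx": -3.44,"ty": -0.13,"tz": 0.13,"ax": 0,"ay": 0,"az": 2.8,"grip": 0}], newtons=60)

```text
time: 1.53
tool_pos: [442.1, 85.8, 210.5]
tcp_rot: [180.0, 0.0, 117.6]
ft_force: [0.7, 0.6, 0.6]
finger_gap: -0.1
```

Emit:
step_arm(plan=[{"tx": -3.43,"ty": 0.04,"tz": 0.13,"ax": 0,"ay": 0,"az": 2.8,"grip": 0},{"tx": -3.43,"ty": 0.21,"tz": 0.13,"ax": 0,"ay": 0,"az": 2.8,"grip": 0},{"tx": -3.41,"ty": 0.38,"tz": 0.13,"ax": 0,"ay": 0,"az": 2.8,"grip": 0},{"tx": -3.39,"ty": 0.54,"tz": 0.13,"ax": 0,"ay": 0,"az": 2.8,"grip": 0},{"tx": -3.36,"ty": 0.71,"tz": 0.13,"ax": 0,"ay": 0,"az": 2.9,"grip": 0},{"tx": -3.32,"ty": 0.88,"tz": 0.13,"ax": 0,"ay": 0,"az": 2.8,"grip": 0},{"tx": -3.27,"ty": 1.04,"tz": 0.13,"ax": 0,"ay": 0,"az": 2.9,"grip": 0},{"tx": -3.22,"ty": 1.2,"tz": 0.12,"ax": 0,"ay": 0,"az": 2.8,"grip": 0}])

```text
time: 2.2
tool_pos: [572.9, -155.6, 199.8]
tcp_rot: [-180.0, -0.0, 95.0]
ft_force: [0.2, 0.9, 0.7]
finger_gap: 0.1
```

Run:
```python
from h import *
st();cv2.imwrite("pics/w1.png",snapshot("wrist")[:,:,::-1])
```

```text
2.2 [ 572.9 -155.6  199.8] [-1.7998e+02 -1.0000e-02  9.4980e+01] [0.24 0.93 0.68] 0.1
```

View pics/w1.png

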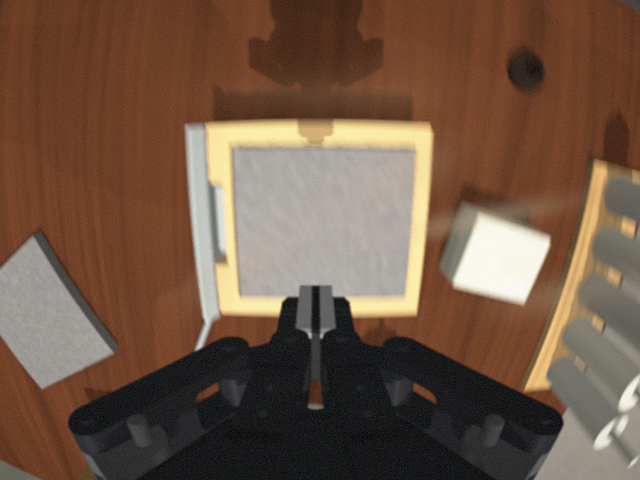

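Run:
```python
import cv2
a=cv2.imread("pics/w1.png");c=a[110:330,175:445];cv2.imwrite("pics/w1c.png",cv2.resize(c,None,fx=2.9,fy=2.7,interpolation=cv2.INTER_CUBIC) if 0 else cv2.resize(c,None,fx=2.7,fy=2.7,interpolation=cv2.INTER_CUBIC))
```

```text
(no output)
```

View pics/w1c.png

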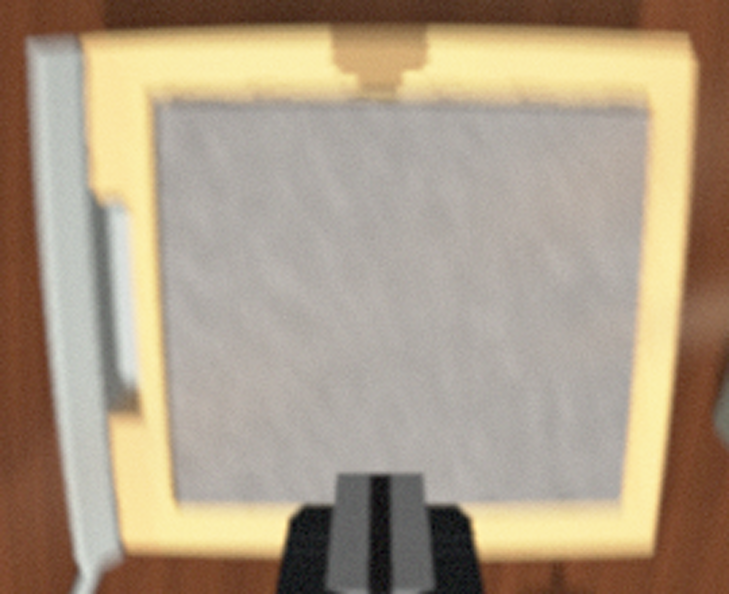

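Run:
```python
from h import *
np.set_printoptions(precision=1,suppress=True)
s=sense();tp,rot=s["tool_pos"],s["tcp_rot"]
W=lambda x,y:(175+x/2.7,110+y/2.7)
ob=[(W(690,38),(90,80,60)),(W(655,556),(90,-80,60)),(W(128,203),(-73,35,60)),(W(140,412),(-73,-35,60)),(W(80,37),(-84,80,60)),(W(122,547),(-84,-80,60))]
f=lambda p:np.concatenate([wpx(loc(p,l),tp,rot)[0]-px for px,l in ob])
r=least_squares(f,[572,-155,5],loss='soft_l1');print(r.x,r.fun.reshape(-1,2))
for px,l in ob:print(l,wray(px,60,tp,rot))
p=r.x;print("slot",loc(p,[-78.5,0,60]),"deck",loc(p,[6,0,60]),"runners",loc(p,[[6,45,60],[6,-45,60]]))
print(proj("top",loc(p,[90,80,60])),proj("top",loc(p,[90,-80,60])))
```

```text
[ 574.  -166.3    4.8] [[ 1.1  0.4]
 [-0.7 -4.7]
 [-1.4 -3.3]
 [ 0.5  2.8]
 [ 0.1  1.3]
 [ 0.  -0.5]]
(90, 80, 60) [656.1 -78.8  60. ]
(90, -80, 60) [ 672.1 -243.2   60. ]
(-73, 35, 60) [ 499.6 -140.1   60. ]
(-73, -35, 60) [ 503.9 -204.8   60. ]
(-84, 80, 60) [483.5 -92.6  60. ]
(-84, -80, 60) [ 497.  -253.6   60. ]
slot [[ 495.8 -172.9   60. ]] deck [[ 580.  -165.8   60. ]] runners [[ 576.2 -120.9   60. ]
 [ 583.8 -210.6   60. ]]
[[329.4 165.1]] [[400.2 159.4]]
```

Run:
```python
from h import *
s=st();tp,rot=s["tool_pos"],s["tcp_rot"]
Rm=R.from_euler('xyz',rot,degrees=True).as_matrix()
for l in ([0,0,0],[11,0,0],[-11,0,0],[11,0,-18.7],[11,8,0],[-11,8,0]):print(l,wpx(tp+Rm@np.array(l,float),tp,rot))
a=cv2.imread("pics/w1.png");cv2.imwrite("pics/w1d.png",cv2.resize(a[270:420,250:390],None,fx=4,fy=4,interpolation=cv2.INTER_CUBIC))
```

```text
2.25 [ 574.3 -160.9  198.8] [-1.7998e+02  1.5000e-01  9.4620e+01] [-5.44 -2.51  0.61] -0.5
[0, 0, 0] [[316.14678903 302.43262371]]
[11, 0, 0] [[316.15980257 279.28732558]]
[-11, 0, 0] [[316.13246925 324.13951686]]
[11, 0, -18.7] [[316.27745121 299.98342151]]
[11, 8, 0] [[335.2481055  279.23500694]]
[-11, 8, 0] [[334.17046662 324.05464445]]
```

View pics/w1d.png

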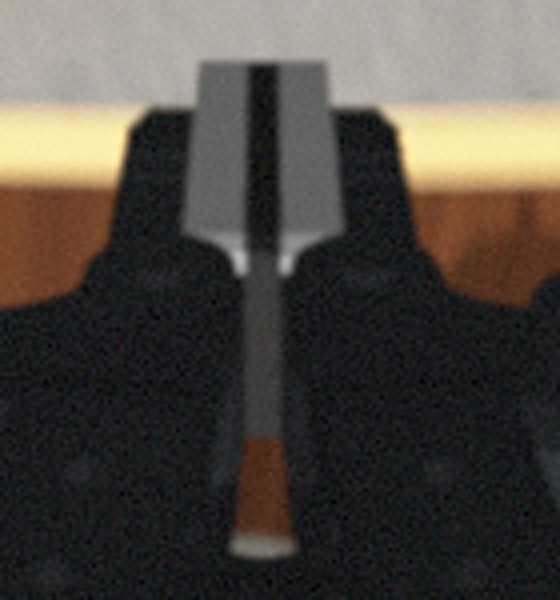

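Emit:
step_arm(plan=[{"tx": 0,"ty": 0,"tz": 0,"ax": 0,"ay": 0,"az": 0,"grip": 0},{"tx": 0,"ty": 0,"tz": 0,"ax": 0,"ay": 0,"az": 0,"grip": 0},{"tx": 0,"ty": 0,"tz": 0,"ax": 0,"ay": 0,"az": 0,"grip": 0}])

```text
time: 2.5
tool_pos: [572.2, -153.2, 200.0]
tcp_rot: [-180.0, -0.0, 95.2]
ft_force: [-0.1, 0.3, -0.2]
finger_gap: 0.0
```

```bash
cat >> h.py <<'E'
def wsnap(name,crop=None,k=1):
    s=st();im=snapshot("wrist")[:,:,::-1];cv2.imwrite(f"pics/{name}.png",im)
    np.save(f"pics/{name}.npy",np.r_[s["tool_pos"],s["tcp_rot"]])
    if crop:
        x,y,w,h=crop;cv2.imwrite(f"pics/{name}c.png",cv2.resize(im[y:y+h,x:x+w],None,fx=k,fy=k,interpolation=cv2.INTER_CUBIC))
E
python3 - <<'E'
from h import *
wsnap("w2",(175,100,270,220),2.7);st()
E
```

```text
2.5 [ 572.2 -153.2  200. ] [-1.7997e+02 -3.0000e-02  9.5180e+01] [-0.12  0.3  -0.22] 0.0
2.55 [ 572.2 -153.   200.3] [-1.800e+02 -2.000e-02  9.521e+01] [0.48 2.13 0.79] -0.1
```

View pics/w2c.png

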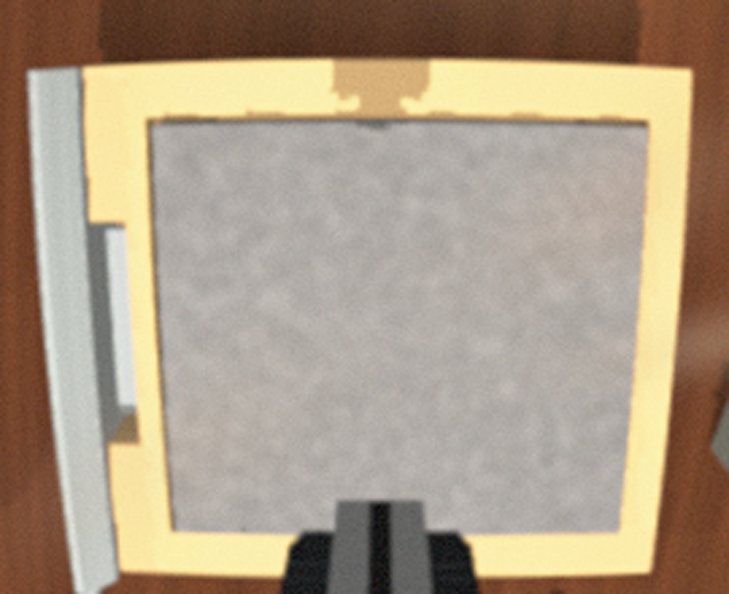

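Run:
```python
from h import *
np.set_printoptions(precision=1,suppress=True)
v=np.load("pics/w2.npy");tp,rot=v[:3],v[3:]
W=lambda x,y:(175+x/2.7,100+y/2.7)
ob=[(W(690,70),(90,80,60)),(W(653,574),(90,-80,60)),(W(127,224),(-73,35,60)),(W(139,443),(-73,-35,60)),(W(82,67),(-84,80,60)),(W(119,571),(-84,-80,60)),
(W(147,119),(-66,65,60)),]
f=lambda p:np.concatenate([wpx(loc(p,l),tp,rot)[0]-px for px,l in ob])
r=least_squares(f,[572,-155,5],loss='soft_l1');print(r.x,r.fun.reshape(-1,2))
for px,l in ob:print(l,wray(px,60,tp,rot))
# also free small camera tilt
def g(q):
    Rr=R.from_euler('xyz',[rot[0]+q[3],rot[1]+q[4],rot[2]],degrees=True).as_euler('xyz',degrees=True)
    return np.concatenate([wpx(loc(q[:3],l),tp,Rr)[0]-px for px,l in ob])
r2=least_squares(g,[572,-155,5,0,0]);print(r2.x,r2.fun)
p=r.x;print("slot",loc(p,[-78.5,0,60]),"runners",loc(p,[[6,45,60],[6,-45,60]]))
```

```text
[ 571.7 -158.9    5. ] [[ 0.8  0.3]
 [-1.3 -0.5]
 [-0.6 -1. ]
 [ 0.6  1.1]
 [ 0.3  0.4]
 [ 0.6  0.2]
 [-0.8 -0.6]]
(90, 80, 60) [653.7 -71.3  60. ]
(90, -80, 60) [ 669.6 -231.3   60. ]
(-73, 35, 60) [ 496.4 -131.2   60. ]
(-73, -35, 60) [ 501.5 -199.3   60. ]
(-84, 80, 60) [480.8 -86.3  60. ]
(-84, -80, 60) [ 494.4 -245.8   60. ]
(-66, 65, 60) [ 500.9 -100.4   60. ]
[ 569.5 -157.4    5.1    0.8   -0.7] [ 0.4 -0.1 -0.7  0.3 -0.6 -1.2  0.6  0.9  0.5  0.5  0.6  0.3 -0.8 -0.6]
slot [[ 493.5 -165.8   60. ]] runners [[ 573.7 -113.6   60. ]
 [ 581.6 -203.3   60. ]]
```

Run:
```python
from h import *
plan([573.7,-113.6,76],95,6,0)
```

```text
[{"tx": 0.65, "ty": 0.08, "tz": 2.07, "ax": 0, "ay": 0, "az": 0.0, "grip": 0}, {"tx": 0.65, "ty": 0.08, "tz": 2.07, "ax": 0, "ay": 0, "az": 0.0, "grip": 0}, {"tx": 0.65, "ty": 0.09, "tz": 2.07, "ax": 0, "ay": 0, "az": 0.1, "grip": 0}, {"tx": 0.65, "ty": 0.08, "tz": 2.07, "ax": 0, "ay": 0, "az": 0.0, "grip": 0}, {"tx": 0.65, "ty": 0.09, "tz": 2.08, "ax": 0, "ay": 0, "az": 0.1, "grip": 0}, {"tx": 0.66, "ty": 0.08, "tz": 2.07, "ax": 0, "ay": 0, "az": 0.0, "grip": 0}]
end [ 573.7 -113.6   76. ] 95.0
```

Emit:
step_arm(plan=[{"tx": 0.65,"ty": 0.08,"tz": 2.07,"ax": 0,"ay": 0,"az": 0.0,"grip": 0},{"tx": 0.65,"ty": 0.08,"tz": 2.07,"ax": 0,"ay": 0,"az": 0.0,"grip": 0},{"tx": 0.65,"ty": 0.09,"tz": 2.07,"ax": 0,"ay": 0,"az": 0.1,"grip": 0},{"tx": 0.65,"ty": 0.08,"tz": 2.07,"ax": 0,"ay": 0,"az": 0.0,"grip": 0},{"tx": 0.65,"ty": 0.09,"tz": 2.08,"ax": 0,"ay": 0,"az": 0.1,"grip": 0},{"tx": 0.66,"ty": 0.08,"tz": 2.07,"ax": 0,"ay": 0,"az": 0.0,"grip": 0},{"tx": 0,"ty": 0,"tz": 0,"ax": 0,"ay": 0,"az": 0.0,"grip": 0},{"tx": 0,"ty": 0,"tz": 0,"ax": 0,"ay": 0,"az": 0.0,"grip": 0}])

```text
time: 3.22
tool_pos: [572.8, -113.2, 75.3]
tcp_rot: [-179.9, -0.1, 95.1]
ft_force: [0.2, -0.4, 0.9]
finger_gap: 0.0
```

Emit:
step_arm(plan=[{"tx": 0,"ty": 0,"tz": 0.3,"ax": 0,"ay": 0,"az": 0.0,"grip": 0},{"tx": 0,"ty": 0,"tz": 0.3,"ax": 0,"ay": 0,"az": 0.0,"grip": 0},{"tx": 0,"ty": 0,"tz": 0.3,"ax": 0,"ay": 0,"az": 0.0,"grip": 0},{"tx": 0,"ty": 0,"tz": 0.3,"ax": 0,"ay": 0,"az": 0.0,"grip": 0},{"tx": 0,"ty": 0,"tz": 0,"ax": 0,"ay": 0,"az": 0.0,"grip": 0}])

```text
time: 3.63
tool_pos: [574.7, -115.0, 64.4]
tcp_rot: [179.9, 0.0, 94.9]
ft_force: [0.6, 0.4, 0.5]
finger_gap: 0.1
```

Emit:
step_arm(plan=[{"tx": 0,"ty": 0,"tz": 0.1,"ax": 0,"ay": 0,"az": 0.0,"grip": 0},{"tx": 0,"ty": 0,"tz": 0.1,"ax": 0,"ay": 0,"az": 0.0,"grip": 0},{"tx": 0,"ty": 0,"tz": 0,"ax": 0,"ay": 0,"az": 0.0,"grip": 0}])

```text
time: 3.88
tool_pos: [574.7, -114.8, 62.8]
tcp_rot: [179.9, 0.0, 94.9]
ft_force: [-0.0, 0.9, 4.5]
finger_gap: -0.1
```

Emit:
step_arm(plan=[{"tx": 0,"ty": 0,"tz": 0.1,"ax": 0,"ay": 0,"az": 0.0,"grip": 0},{"tx": 0,"ty": 0,"tz": 0.1,"ax": 0,"ay": 0,"az": 0.0,"grip": 0},{"tx": 0,"ty": 0,"tz": 0,"ax": 0,"ay": 0,"az": 0.0,"grip": 0}])

```text
time: 4.13
tool_pos: [574.8, -114.6, 61.4]
tcp_rot: [179.9, 0.0, 94.9]
ft_force: [-2.0, 1.9, 9.6]
finger_gap: 0.0
```

Emit:
step_arm(plan=[{"tx": 0,"ty": 0,"tz": 0.1,"ax": 0,"ay": 0,"az": 0.0,"grip": 0},{"tx": 0,"ty": 0,"tz": 0.1,"ax": 0,"ay": 0,"az": 0.0,"grip": 0},{"tx": 0,"ty": 0,"tz": 0,"ax": 0,"ay": 0,"az": 0.0,"grip": 0}])

```text
time: 4.38
tool_pos: [574.9, -114.9, 60.7]
tcp_rot: [179.9, 0.0, 94.9]
ft_force: [-7.7, 2.2, 20.6]
finger_gap: 0.2
```

Emit:
step_arm(plan=[{"tx": 0,"ty": 0,"tz": 0.1,"ax": 0,"ay": 0,"az": 0.0,"grip": 0},{"tx": 0,"ty": 0,"tz": 0,"ax": 0,"ay": 0,"az": 0.0,"grip": 0},{"tx": 0,"ty": 0,"tz": 0,"ax": 0,"ay": 0,"az": 0.0,"grip": 0}])

```text
time: 4.63
tool_pos: [574.9, -115.1, 60.1]
tcp_rot: [179.9, 0.1, 94.9]
ft_force: [-9.5, 1.6, 22.3]
finger_gap: -0.2
```

Emit:
step_arm(plan=[{"tx": 0,"ty": 0,"tz": 0.1,"ax": 0,"ay": 0,"az": 0.0,"grip": 0},{"tx": 0,"ty": 0,"tz": 0.1,"ax": 0,"ay": 0,"az": 0.0,"grip": 0},{"tx": 0,"ty": 0,"tz": 0,"ax": 0,"ay": 0,"az": 0.0,"grip": 0},{"tx": 0,"ty": 0,"tz": 0,"ax": 0,"ay": 0,"az": 0.0,"grip": 0}])

```text
time: 4.97
tool_pos: [575.0, -115.3, 59.9]
tcp_rot: [179.9, 0.1, 94.9]
ft_force: [-17.8, 4.6, 38.0]
finger_gap: -0.0
```

Run:
```python
from h import *
plan([581.6,-203.3,72],95,6,0,cmd=[574.5,-114.5,80,95])
```

```text
[{"tx": -1.48, "ty": -0.01, "tz": 0.13, "ax": 0, "ay": 0, "az": -0.0, "grip": 0}, {"tx": -1.49, "ty": -0.01, "tz": 0.13, "ax": 0, "ay": 0, "az": -0.0, "grip": 0}, {"tx": -1.48, "ty": -0.01, "tz": 0.14, "ax": 0, "ay": 0, "az": -0.0, "grip": 0}, {"tx": -1.49, "ty": -0.01, "tz": 0.13, "ax": 0, "ay": 0, "az": -0.0, "grip": 0}, {"tx": -1.48, "ty": -0.01, "tz": 0.14, "ax": 0, "ay": 0, "az": -0.0, "grip": 0}, {"tx": -1.49, "ty": -0.02, "tz": 0.13, "ax": 0, "ay": 0, "az": -0.0, "grip": 0}]
end [ 581.6 -203.3   72. ] 95.0
```

Emit:
step_arm(plan=[{"tx": 0,"ty": 0,"tz": -1.2,"ax": 0,"ay": 0,"az": 0.0,"grip": 0},{"tx": 0,"ty": 0,"tz": -1.2,"ax": 0,"ay": 0,"az": 0.0,"grip": 0},{"tx": -1.48,"ty": -0.01,"tz": 0,"ax": 0,"ay": 0,"az": 0,"grip": 0},{"tx": -1.49,"ty": -0.01,"tz": 0,"ax": 0,"ay": 0,"az": 0,"grip": 0},{"tx": -1.48,"ty": -0.01,"tz": 0,"ax": 0,"ay": 0,"az": 0,"grip": 0},{"tx": -1.49,"ty": -0.01,"tz": 0,"ax": 0,"ay": 0,"az": 0,"grip": 0},{"tx": -1.48,"ty": -0.01,"tz": 0,"ax": 0,"ay": 0,"az": 0,"grip": 0},{"tx": -1.49,"ty": -0.02,"tz": 0,"ax": 0,"ay": 0,"az": 0,"grip": 0}])

```text
time: 5.63
tool_pos: [580.5, -205.3, 78.1]
tcp_rot: [-179.9, -0.0, 94.9]
ft_force: [-0.0, -0.8, -0.5]
finger_gap: -0.2
```

Emit:
step_arm(plan=[{"tx": 0,"ty": 0,"tz": 0.3,"ax": 0,"ay": 0,"az": 0.0,"grip": 0},{"tx": 0,"ty": 0,"tz": 0.3,"ax": 0,"ay": 0,"az": 0.0,"grip": 0},{"tx": 0,"ty": 0,"tz": 0.3,"ax": 0,"ay": 0,"az": 0.0,"grip": 0},{"tx": 0,"ty": 0,"tz": 0,"ax": 0,"ay": 0,"az": 0.0,"grip": 0}])

```text
time: 5.97
tool_pos: [580.2, -202.7, 68.5]
tcp_rot: [-179.9, -0.1, 95.0]
ft_force: [-1.4, -0.2, -0.6]
finger_gap: 0.4
```

Emit:
step_arm(plan=[{"tx": 0,"ty": 0,"tz": 0.2,"ax": 0,"ay": 0,"az": 0.0,"grip": 0},{"tx": 0,"ty": 0,"tz": 0.2,"ax": 0,"ay": 0,"az": 0.0,"grip": 0},{"tx": 0,"ty": 0,"tz": 0,"ax": 0,"ay": 0,"az": 0.0,"grip": 0}])

```text
time: 6.22
tool_pos: [580.8, -202.8, 65.4]
tcp_rot: [-180.0, -0.0, 95.0]
ft_force: [-0.3, -0.7, -0.1]
finger_gap: -0.5
```

Emit:
step_arm(plan=[{"tx": 0,"ty": 0,"tz": 0.2,"ax": 0,"ay": 0,"az": 0.0,"grip": 0},{"tx": 0,"ty": 0,"tz": 0.2,"ax": 0,"ay": 0,"az": 0.0,"grip": 0},{"tx": 0,"ty": 0,"tz": 0,"ax": 0,"ay": 0,"az": 0.0,"grip": 0}])

```text
time: 6.47
tool_pos: [580.8, -203.2, 61.5]
tcp_rot: [-180.0, -0.0, 94.9]
ft_force: [-0.4, 0.4, 0.8]
finger_gap: -0.2
```

Emit:
step_arm(plan=[{"tx": 0,"ty": 0,"tz": 0.2,"ax": 0,"ay": 0,"az": 0.0,"grip": 0},{"tx": 0,"ty": 0,"tz": 0.1,"ax": 0,"ay": 0,"az": 0.0,"grip": 0},{"tx": 0,"ty": 0,"tz": 0,"ax": 0,"ay": 0,"az": 0.0,"grip": 0}])

```text
time: 6.72
tool_pos: [581.3, -203.5, 60.0]
tcp_rot: [180.0, 0.0, 94.9]
ft_force: [-4.0, 2.7, 9.2]
finger_gap: -0.0
```

Emit:
step_arm(plan=[{"tx": 0,"ty": 0,"tz": 0.1,"ax": 0,"ay": 0,"az": 0.0,"grip": 0},{"tx": 0,"ty": 0,"tz": 0,"ax": 0,"ay": 0,"az": 0.0,"grip": 0},{"tx": 0,"ty": 0,"tz": 0,"ax": 0,"ay": 0,"az": 0.0,"grip": 0}])

```text
time: 6.97
tool_pos: [581.3, -203.5, 60.0]
tcp_rot: [180.0, 0.0, 94.9]
ft_force: [-6.1, 3.6, 15.4]
finger_gap: 0.4
```

Emit:
step_arm(plan=[{"tx": 0,"ty": 0,"tz": 0.1,"ax": 0,"ay": 0,"az": 0.0,"grip": 0},{"tx": 0,"ty": 0,"tz": 0.1,"ax": 0,"ay": 0,"az": 0.0,"grip": 0},{"tx": 0,"ty": 0,"tz": 0,"ax": 0,"ay": 0,"az": 0.0,"grip": 0}])

```text
time: 7.22
tool_pos: [581.5, -203.5, 59.9]
tcp_rot: [180.0, 0.0, 94.9]
ft_force: [-15.6, 6.0, 29.9]
finger_gap: 0.0
```

Emit:
step_arm(plan=[{"tx": 0,"ty": 0,"tz": -1.2,"ax": 0,"ay": 0,"az": 0.0,"grip": 0},{"tx": 0,"ty": 0,"tz": -1.2,"ax": 0,"ay": 0,"az": 0.0,"grip": 0},{"tx": 1.48,"ty": 0.01,"tz": 0,"ax": 0,"ay": 0,"az": 0,"grip": 0},{"tx": 1.49,"ty": 0.01,"tz": 0,"ax": 0,"ay": 0,"az": 0,"grip": 0},{"tx": 1.48,"ty": 0.01,"tz": 0,"ax": 0,"ay": 0,"az": 0,"grip": 0},{"tx": 1.49,"ty": 0.01,"tz": 0,"ax": 0,"ay": 0,"az": 0,"grip": 0},{"tx": 1.48,"ty": 0.01,"tz": 0,"ax": 0,"ay": 0,"az": 0,"grip": 0},{"tx": 1.49,"ty": 0.02,"tz": 0,"ax": 0,"ay": 0,"az": 0,"grip": 0}])

```text
time: 7.88
tool_pos: [573.4, -112.4, 79.2]
tcp_rot: [-179.9, -0.0, 95.0]
ft_force: [-1.0, -0.7, 0.8]
finger_gap: -0.1
```

Emit:
step_arm(plan=[{"tx": 0,"ty": 0,"tz": 0.5,"ax": 0,"ay": 0,"az": 0.0,"grip": 0},{"tx": 0,"ty": 0,"tz": 0.4,"ax": 0,"ay": 0,"az": 0.0,"grip": 0},{"tx": 0,"ty": 0,"tz": 0.3,"ax": 0,"ay": 0,"az": 0.0,"grip": 0},{"tx": 0,"ty": 0,"tz": 0.2,"ax": 0,"ay": 0,"az": 0.0,"grip": 0},{"tx": 0,"ty": 0,"tz": 0.1,"ax": 0,"ay": 0,"az": 0.0,"grip": 0},{"tx": 0,"ty": 0,"tz": 0.1,"ax": 0,"ay": 0,"az": 0.0,"grip": 0},{"tx": 0,"ty": 0,"tz": 0.1,"ax": 0,"ay": 0,"az": 0.0,"grip": 0},{"tx": 0,"ty": 0,"tz": 0,"ax": 0,"ay": 0,"az": 0.0,"grip": 0}])

```text
time: 8.55
tool_pos: [574.0, -115.0, 62.7]
tcp_rot: [-180.0, 0.0, 94.9]
ft_force: [0.3, 0.3, 0.4]
finger_gap: 0.2
```

Emit:
step_arm(plan=[{"tx": 0,"ty": 0,"tz": 0.2,"ax": 0,"ay": 0,"az": 0.0,"grip": 0},{"tx": 0,"ty": 0,"tz": 0,"ax": 0,"ay": 0,"az": 0.0,"grip": 0}])

```text
time: 8.72
tool_pos: [574.0, -114.7, 60.7]
tcp_rot: [-180.0, -0.0, 94.9]
ft_force: [-0.5, 0.3, -0.6]
finger_gap: 0.2
```

Emit:
step_arm(plan=[{"tx": 0,"ty": 0,"tz": 0.2,"ax": 0,"ay": 0,"az": 0.0,"grip": 0},{"tx": 0,"ty": 0,"tz": 0.1,"ax": 0,"ay": 0,"az": 0.0,"grip": 0},{"tx": 0,"ty": 0,"tz": 0,"ax": 0,"ay": 0,"az": 0.0,"grip": 0}])

```text
time: 8.97
tool_pos: [574.3, -114.7, 60.0]
tcp_rot: [180.0, 0.0, 94.9]
ft_force: [-8.8, 2.2, 16.6]
finger_gap: -0.1
```

Emit:
step_arm(plan=[{"tx": 0,"ty": 0,"tz": 0.1,"ax": 0,"ay": 0,"az": 0.0,"grip": 0},{"tx": 0,"ty": 0,"tz": 0.1,"ax": 0,"ay": 0,"az": 0.0,"grip": 0},{"tx": 0,"ty": 0,"tz": 0,"ax": 0,"ay": 0,"az": 0.0,"grip": 0}])

```text
time: 9.22
tool_pos: [574.5, -114.7, 59.9]
tcp_rot: [180.0, 0.0, 95.0]
ft_force: [-16.9, 4.4, 32.7]
finger_gap: -0.1
```

Run:
```python
from h import *
plan([490,217,200],109.7,13,8.5,cmd=[574.5,-114.7,130,95])
```

```text
[{"tx": 2.6, "ty": -0.43, "tz": -0.54, "ax": 0, "ay": 0, "az": -1.1, "grip": 8.5}, {"tx": 2.61, "ty": -0.37, "tz": -0.54, "ax": 0, "ay": 0, "az": -1.1, "grip": 8.5}, {"tx": 2.61, "ty": -0.33, "tz": -0.54, "ax": 0, "ay": 0, "az": -1.1, "grip": 8.5}, {"tx": 2.62, "ty": -0.27, "tz": -0.54, "ax": 0, "ay": 0, "az": -1.1, "grip": 8.5}, {"tx": 2.62, "ty": -0.22, "tz": -0.54, "ax": 0, "ay": 0, "az": -1.1, "grip": 8.5}, {"tx": 2.63, "ty": -0.17, "tz": -0.54, "ax": 0, "ay": 0, "az": -1.2, "grip": 8.5}, {"tx": 2.63, "ty": -0.12, "tz": -0.54, "ax": 0, "ay": 0, "az": -1.1, "grip": 8.5}, {"tx": 2.63, "ty": -0.07, "tz": -0.54, "ax": 0, "ay": 0, "az": -1.2, "grip": 8.5}]
[{"tx": 2.63, "ty": -0.01, "tz": -0.54, "ax": 0, "ay": 0, "az": -1.1, "grip": 8.5}, {"tx": 2.63, "ty": 0.03, "tz": -0.53, "ax": 0, "ay": 0, "az": -1.2, "grip": 8.5}, {"tx": 2.63, "ty": 0.09, "tz": -0.54, "ax": 0, "ay": 0, "az": -1.1, "grip": 8.5}, {"tx": 2.63, "ty": 0.14, "tz": -0.53, "ax": 0, "ay": 0, "az": -1.2, "grip": 8.5}, {"tx": 2.63, "ty": 0.2, "tz": -0.54, "ax": 0, "ay": 0, "az": -1.1, "grip": 8.5}]
end [490. 217. 200.] 109.7
```

Emit:
step_arm(plan=[{"tx": 0,"ty": 0,"tz": -2.5,"ax": 0,"ay": 0,"az": 0,"grip": 0},{"tx": 0,"ty": 0,"tz": -2.5,"ax": 0,"ay": 0,"az": 0,"grip": 0},{"tx": 0,"ty": 0,"tz": -2.5,"ax": 0,"ay": 0,"az": 0,"grip": 0},{"tx": 2.6,"ty": -0.43,"tz": -0.54,"ax": 0,"ay": 0,"az": -1.1,"grip": 8.5},{"tx": 2.61,"ty": -0.37,"tz": -0.54,"ax": 0,"ay": 0,"az": -1.1,"grip": 8.5},{"tx": 2.61,"ty": -0.33,"tz": -0.54,"ax": 0,"ay": 0,"az": -1.1,"grip": 8.5},{"tx": 2.62,"ty": -0.27,"tz": -0.54,"ax": 0,"ay": 0,"az": -1.1,"grip": 8.5},{"tx": 2.62,"ty": -0.22,"tz": -0.54,"ax": 0,"ay": 0,"az": -1.1,"grip": 8.5}])

```text
time: 9.88
tool_pos: [541.3, 14.1, 158.3]
tcp_rot: [180.0, 0.0, 100.5]
ft_force: [-0.3, 1.2, -0.4]
finger_gap: 60.6
```

Emit:
step_arm(plan=[{"tx": 2.63,"ty": -0.17,"tz": -0.54,"ax": 0,"ay": 0,"az": -1.2,"grip": 8.5},{"tx": 2.63,"ty": -0.12,"tz": -0.54,"ax": 0,"ay": 0,"az": -1.1,"grip": 8.5},{"tx": 2.63,"ty": -0.07,"tz": -0.54,"ax": 0,"ay": 0,"az": -1.2,"grip": 8.5},{"tx": 2.63,"ty": -0.01,"tz": -0.54,"ax": 0,"ay": 0,"az": -1.1,"grip": 8.5},{"tx": 2.63,"ty": 0.03,"tz": -0.53,"ax": 0,"ay": 0,"az": -1.2,"grip": 8.5},{"tx": 2.63,"ty": 0.09,"tz": -0.54,"ax": 0,"ay": 0,"az": -1.1,"grip": 8.5},{"tx": 2.63,"ty": 0.14,"tz": -0.53,"ax": 0,"ay": 0,"az": -1.2,"grip": 8.5},{"tx": 2.63,"ty": 0.2,"tz": -0.54,"ax": 0,"ay": 0,"az": -1.1,"grip": 8.5}])

```text
time: 10.55
tool_pos: [489.4, 218.4, 201.3]
tcp_rot: [180.0, 0.0, 109.7]
ft_force: [-0.8, 0.3, 0.4]
finger_gap: 85.0
```

Emit:
step_arm(plan=[{"tx": 0,"ty": 0,"tz": 0,"ax": 0,"ay": 0,"az": 0,"grip": 8.5},{"tx": 0,"ty": 0,"tz": 0,"ax": 0,"ay": 0,"az": 0,"grip": 8.5},{"tx": 0,"ty": 0,"tz": 0,"ax": 0,"ay": 0,"az": 0,"grip": 8.5},{"tx": 0,"ty": 0,"tz": 0,"ax": 0,"ay": 0,"az": 0,"grip": 8.5}])

```text
time: 10.88
tool_pos: [490.0, 216.3, 200.5]
tcp_rot: [-180.0, 0.0, 109.6]
ft_force: [-0.8, -0.3, 0.5]
finger_gap: 85.0
```

Run:
```python
from h import *
wsnap("w3",(170,100,280,240),2.6);st()
a=snapshot("scene")[:,:,::-1];cv2.imwrite("pics/s1.png",cv2.resize(a[220:360,200:345],None,fx=4.5,fy=4.5,interpolation=cv2.INTER_CUBIC))
```

```text
10.88 [490.  216.3 200.5] [-1.7996e+02  2.0000e-02  1.0958e+02] [-0.8  -0.33  0.49] 85.0
10.93 [490.  216.2 200.5] [-1.7996e+02  2.0000e-02  1.0956e+02] [-0.1  -0.41 -0.1 ] 85.1
```

View pics/w3.png

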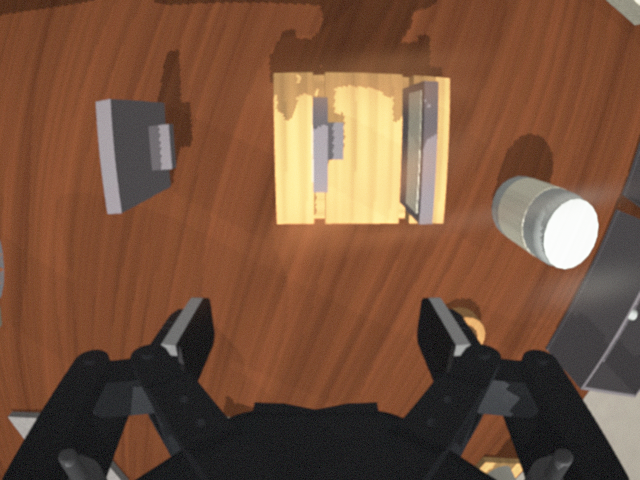

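View pics/s1.png

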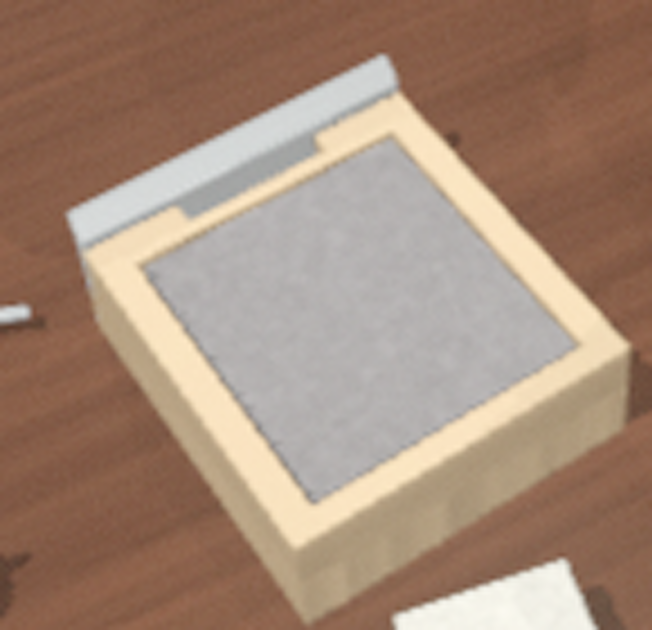

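View pics/w3c.png

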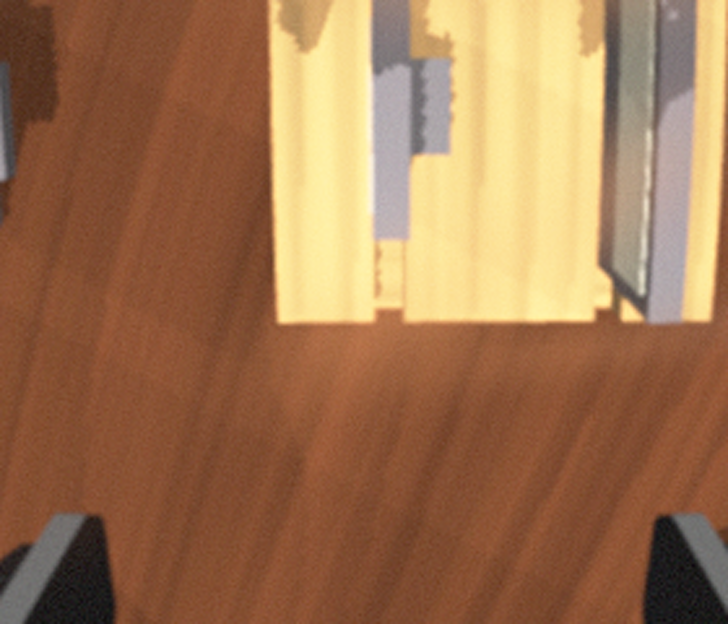

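Run:
```python
import cv2
a=cv2.imread("pics/w3.png");cv2.imwrite("pics/w3d.png",cv2.resize(a[60:235,265:455],None,fx=3.4,fy=3.4,interpolation=cv2.INTER_CUBIC))
```

```text
(no output)
```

View pics/w3d.png

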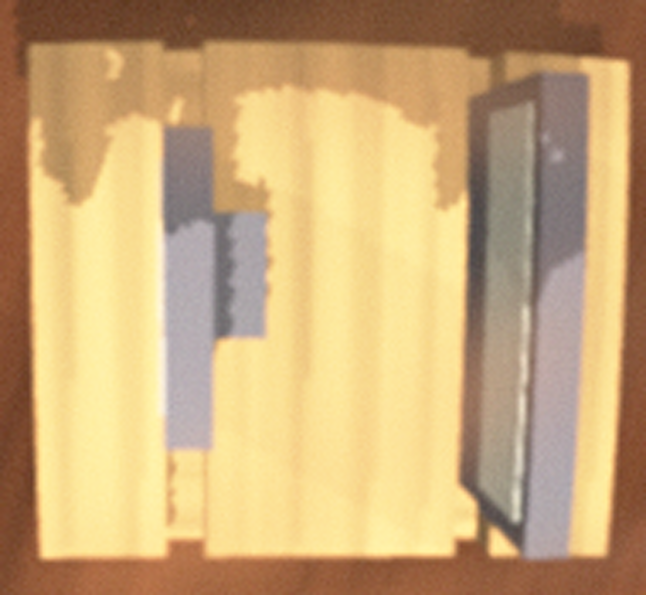

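Run:
```python
from h import *
np.set_printoptions(precision=1,suppress=True)
v=np.load("pics/w3.npy");tp,rot=v[:3],v[3:]
W=lambda x,y:(265+x/3.4,60+y/3.4)
for n,px,z in [("fl",W(163,126),96),("fr",W(212,126),96),("nl",W(164,449),96),("nr",W(213,449),96),("lugtip far",W(267,212),46),("lugtip near",W(267,338),46)]:
    print(n,wray(px,z,tp,rot))
ob=[(W(30,42),(-75,65,30)),(W(40,558),(-75,-65,30)),(W(630,60),(75,65,30)),(W(610,557),(75,-65,30))]
f=lambda p:np.concatenate([wpx(loc(p,l),tp,rot)[0]-px for px,l in ob])
r=least_squares(f,[509,277,20]);p=r.x;print(p,r.fun)
hb=[(W(163,126),(-5,32,96)),(W(212,126),(5,32,96)),(W(164,449),(-5,-32,96)),(W(213,449),(5,-32,96)),(W(267,212),(19,15,46)),(W(267,338),(19,-15,46))]
f=lambda p:np.concatenate([wpx(loc(p,l),tp,rot)[0]-px for px,l in hb])
r=least_squares(f,[470,264,20]);h=r.x;print("holder",h,r.fun);print("slot -x ctr",loc(p,[-37.5,0,12]))
```

```text
fl [457.3 301.6  96. ]
fr [466.2 304.7  96. ]
nl [478.8 241.7  96. ]
nr [487.9 245.   96. ]
lugtip far [485.4 293.6  46. ]
lugtip near [495.6 265.7  46. ]
[510.8 278.9  19.9] [ 0.1  0.4  0.6 -0.3  0.1  0.4 -0.8 -0.6]
holder [472.6 273.2  19.8] [-0.5 -0.2  0.5 -0.3 -0.2  0.3  0.2  0.3  0.1 -0.2 -0.1  0.1]
slot -x ctr [[475.5 266.2  12. ]]
```

Run:
```python
from h import *
plan([472.6,273.2,130],109.8,5,4.5)
```

```text
[{"tx": 1.19, "ty": 0.05, "tz": 1.41, "ax": 0, "ay": 0, "az": -0.0, "grip": 4.5}, {"tx": 1.19, "ty": 0.05, "tz": 1.41, "ax": 0, "ay": 0, "az": -0.1, "grip": 4.5}, {"tx": 1.19, "ty": 0.06, "tz": 1.41, "ax": 0, "ay": 0, "az": -0.0, "grip": 4.5}, {"tx": 1.19, "ty": 0.06, "tz": 1.41, "ax": 0, "ay": 0, "az": -0.1, "grip": 4.5}, {"tx": 1.2, "ty": 0.05, "tz": 1.41, "ax": 0, "ay": 0, "az": -0.0, "grip": 4.5}]
end [472.6 273.2 130. ] 109.8
```

Emit:
step_arm(plan=[{"tx": 1.19,"ty": 0.05,"tz": 1.41,"ax": 0,"ay": 0,"az": 0,"grip": 4.5},{"tx": 1.19,"ty": 0.05,"tz": 1.41,"ax": 0,"ay": 0,"az": -0.1,"grip": 4.5},{"tx": 1.19,"ty": 0.06,"tz": 1.41,"ax": 0,"ay": 0,"az": 0,"grip": 4.5},{"tx": 1.19,"ty": 0.06,"tz": 1.41,"ax": 0,"ay": 0,"az": -0.1,"grip": 4.5},{"tx": 1.2,"ty": 0.05,"tz": 1.41,"ax": 0,"ay": 0,"az": 0,"grip": 4.5},{"tx": 0,"ty": 0,"tz": 0,"ax": 0,"ay": 0,"az": 0,"grip": 4.5},{"tx": 0,"ty": 0,"tz": 0,"ax": 0,"ay": 0,"az": 0,"grip": 4.5}])

```text
time: 11.57
tool_pos: [471.7, 273.5, 129.4]
tcp_rot: [-179.9, 0.0, 109.8]
ft_force: [0.6, -0.7, -0.6]
finger_gap: 45.4
```

Run:
```python
from h import *
wsnap("w4")
plan([472.6,273.2,59.3],109.8,6,4.5)
```

```text
11.57 [471.7 273.5 129.4] [-1.7986e+02  3.0000e-02  1.0984e+02] [ 0.56 -0.69 -0.63] 45.4
[{"tx": -0.0, "ty": -0.0, "tz": 1.19, "ax": 0, "ay": 0, "az": 0.0, "grip": 4.5}, {"tx": -0.01, "ty": -0.0, "tz": 1.19, "ax": 0, "ay": 0, "az": 0.0, "grip": 4.5}, {"tx": -0.0, "ty": -0.0, "tz": 1.19, "ax": 0, "ay": 0, "az": 0.0, "grip": 4.5}, {"tx": -0.01, "ty": -0.0, "tz": 1.19, "ax": 0, "ay": 0, "az": 0.0, "grip": 4.5}, {"tx": -0.0, "ty": -0.0, "tz": 1.18, "ax": 0, "ay": 0, "az": 0.0, "grip": 4.5}, {"tx": -0.01, "ty": -0.01, "tz": 1.19, "ax": 0, "ay": 0, "az": 0.0, "grip": 4.5}]
end [472.6 273.2  59.3] 109.8
```

View pics/w4.png

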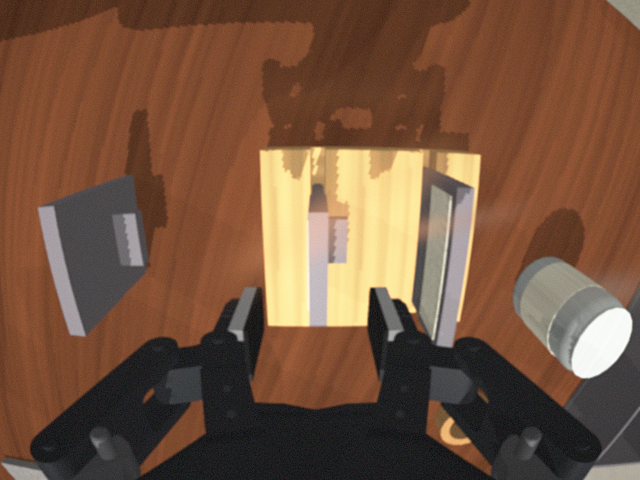

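Emit:
step_arm(plan=[{"tx": 0,"ty": 0,"tz": 1.19,"ax": 0,"ay": 0,"az": 0.0,"grip": 4.5},{"tx": -0.01,"ty": 0,"tz": 1.19,"ax": 0,"ay": 0,"az": 0.0,"grip": 4.5},{"tx": 0,"ty": 0,"tz": 1.19,"ax": 0,"ay": 0,"az": 0.0,"grip": 4.5},{"tx": -0.01,"ty": 0,"tz": 1.19,"ax": 0,"ay": 0,"az": 0.0,"grip": 4.5},{"tx": 0,"ty": 0,"tz": 1.1,"ax": 0,"ay": 0,"az": 0.0,"grip": 4.5},{"tx": -0.01,"ty": 0,"tz": 1.1,"ax": 0,"ay": 0,"az": 0.0,"grip": 4.5},{"tx": 0,"ty": 0,"tz": 0,"ax": 0,"ay": 0,"az": 0.0,"grip": 4.5},{"tx": 0,"ty": 0,"tz": 0,"ax": 0,"ay": 0,"az": 0.0,"grip": 4.5}])

```text
time: 12.28
tool_pos: [471.6, 273.5, 59.6]
tcp_rot: [-179.9, 0.0, 109.8]
ft_force: [0.8, 0.1, 0.1]
finger_gap: 44.7
```

Run:
```python
from h import *
wsnap("w5")
```

```text
12.28 [471.6 273.5  59.6] [-1.7987e+02  1.0000e-02  1.0984e+02] [0.84 0.06 0.08] 44.7
```

View pics/w5.png

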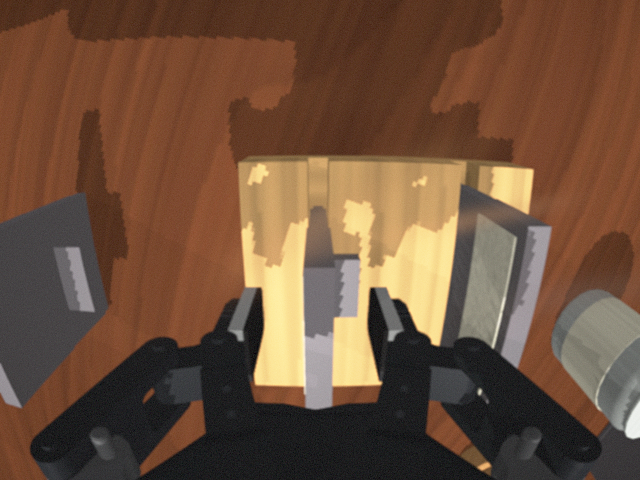

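Emit:
step_arm(plan=[{"tx": 0,"ty": 0.05,"tz": 0,"ax": 0,"ay": 0,"az": 0.0,"grip": 0},{"tx": 0,"ty": 0,"tz": 0,"ax": 0,"ay": 0,"az": 0.0,"grip": 0},{"tx": 0,"ty": 0,"tz": 0,"ax": 0,"ay": 0,"az": 0.0,"grip": 0},{"tx": 0,"ty": 0,"tz": 0,"ax": 0,"ay": 0,"az": 0.0,"grip": 0},{"tx": 0,"ty": 0,"tz": 0,"ax": 0,"ay": 0,"az": 0.0,"grip": 0},{"tx": 0,"ty": 0,"tz": 0,"ax": 0,"ay": 0,"az": 0.0,"grip": 0}], newtons=80)

```text
time: 12.83
tool_pos: [473.6, 274.4, 61.8]
tcp_rot: [179.9, -0.0, 109.8]
ft_force: [-1.0, 0.4, 6.9]
finger_gap: 9.2
```

Emit:
step_arm(plan=[{"tx": 0,"ty": 0,"tz": -0.5,"ax": 0,"ay": 0,"az": 0.0,"grip": 0},{"tx": 0,"ty": 0,"tz": -0.8,"ax": 0,"ay": 0,"az": 0.0,"grip": 0},{"tx": 0,"ty": 0,"tz": -1.2,"ax": 0,"ay": 0,"az": 0.0,"grip": 0},{"tx": 0,"ty": 0,"tz": -1.6,"ax": 0,"ay": 0,"az": 0.0,"grip": 0},{"tx": 0,"ty": 0,"tz": -2,"ax": 0,"ay": 0,"az": 0.0,"grip": 0},{"tx": 0,"ty": 0,"tz": -2,"ax": 0,"ay": 0,"az": 0.0,"grip": 0},{"tx": 0,"ty": 0,"tz": -2,"ax": 0,"ay": 0,"az": 0.0,"grip": 0},{"tx": 0,"ty": 0,"tz": -1,"ax": 0,"ay": 0,"az": 0.0,"grip": 0}])

```text
time: 13.5
tool_pos: [474.2, 274.7, 175.9]
tcp_rot: [179.7, -0.0, 109.8]
ft_force: [0.1, 0.2, -0.6]
finger_gap: 8.8
```

Emit:
step_arm(plan=[{"tx": 0,"ty": 0,"tz": 0,"ax": 0,"ay": 0,"az": 0.0,"grip": 0},{"tx": 0,"ty": 0,"tz": 0,"ax": 0,"ay": 0,"az": 0.0,"grip": 0}])

```text
time: 13.67
tool_pos: [473.3, 274.2, 172.3]
tcp_rot: [179.9, -0.0, 109.8]
ft_force: [0.2, -0.3, 0.0]
finger_gap: 9.2
```

Run:
```python
from h import *
wsnap("w6",(230,170,180,150),4)
```

```text
13.67 [473.3 274.2 172.3] [ 1.7992e+02 -1.0000e-02  1.0984e+02] [ 0.19 -0.26  0.01] 9.2
```

View pics/w6.png

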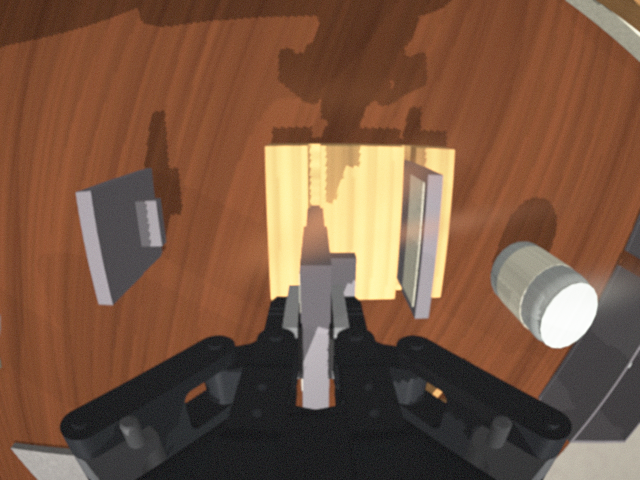

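View pics/w6c.png

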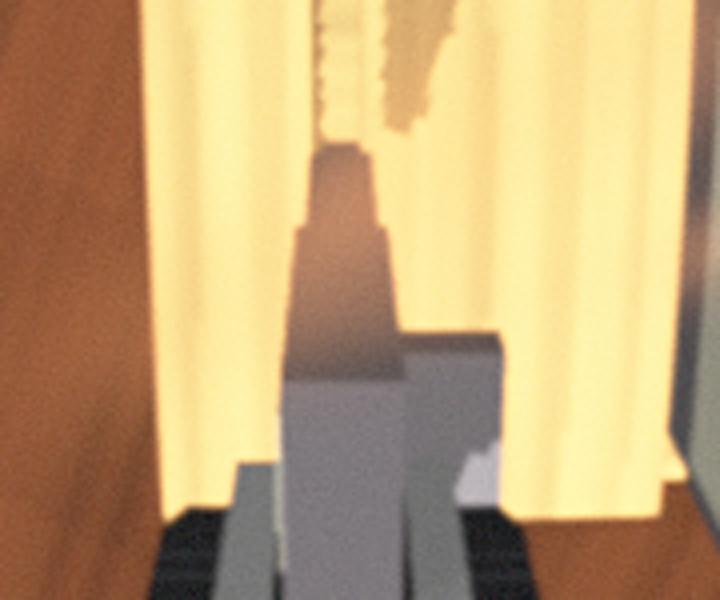

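```bash
cat >> h.py <<'E'
def hand(h,L):
    # h=[tool x of holder ctr, tool y, tool z of bottom edge, tilt about tool y, yaw about tool z, roll about tool x]
    L=np.atleast_2d(np.array(L,float));T=np.c_[L[:,1],L[:,0],-(L[:,2]-60)]
    T=R.from_euler('xyz',[h[5] if len(h)>5 else 0,h[3],h[4]],degrees=True).apply(T);return T+np.array([h[0],h[1],h[2]-60])
def tool2w(P,tp,rot):return np.asarray(tp)+np.atleast_2d(P)@R.from_euler('xyz',rot,degrees=True).as_matrix().T
E
python3 - <<'E'
from h import *
np.set_printoptions(precision=2,suppress=True)
v=np.load("pics/w6.npy");tp,rot=v[:3],v[3:]
W=lambda x,y:(230+x/4,170+y/4)
ob=[(W(283,378),(-5,32,84)),(W(405,378),(5,32,84)),(W(298,228),(-5,32,40)),(W(388,228),(5,32,40)),(W(314,146),(-2.5,32,0)),(W(369,146),(2.5,32,0)),(W(501,350),(19,15,34)),(W(501,333),(19,15,26))]
for n in (5,):
    f=lambda h:np.concatenate([wpx(tool2w(hand(h,l),tp,rot),tp,rot)[0]-px for px,l in ob])
    r=least_squares(f,[0,0,50,0,0]);print(r.x);print(r.fun.reshape(-1,2))
    f2=lambda h:np.r_[f(h),h[3]*1,h[4]*1];r=least_squares(f2,[0,0,50,0,0]);print(r.x)
E
```

```text
[-2.12 -0.47 53.95 -0.31  0.08]
[[-0.25 -0.04]
 [-0.04 -0.01]
 [-0.21 -0.03]
 [ 0.12 -0.01]
 [ 2.51  0.01]
 [-2.01  0.01]
 [ 0.87  0.82]
 [-0.81 -0.76]]
[-2.17 -0.45 54.1  -0.28  0.06]
```

Run:
```python
from h import *
np.set_printoptions(precision=2,suppress=True)
v=np.load("pics/w6.npy");tp,rot=v[:3],v[3:]
W=lambda x,y:(230+x/4,170+y/4)
ob=[(W(283,378),(-5,32,84)),(W(405,378),(5,32,84)),(W(298,228),(-5,32,40)),(W(388,228),(5,32,40)),(W(314,146),(-4,32,6)),(W(369,146),(4,32,6)),(W(501,350),(19,15,34)),(W(501,333),(19,15,26))]
f=lambda h:np.concatenate([wpx(tool2w(hand(h,l),tp,rot),tp,rot)[0]-px for px,l in ob])
r=least_squares(f,[0,0,50,0,0]);print(r.x);print(r.fun.reshape(-1,2))
```

```text
[-1.6  -0.93 53.3   0.28  0.96]
[[-0.3   0.12]
 [ 0.17  0.59]
 [-0.22 -1.15]
 [ 0.27 -0.79]
 [-0.45  0.9 ]
 [ 1.1   1.15]
 [ 0.59  0.47]
 [-1.08 -1.29]]
```

Run:
```python
from h import *
plan([494.2,-164.2,165],95,20,0)
```

```text
[{"tx": -2.1, "ty": -0.64, "tz": 0.03, "ax": 0, "ay": 0, "az": 0.7, "grip": 0}, {"tx": -2.1, "ty": -0.62, "tz": 0.03, "ax": 0, "ay": 0, "az": 0.7, "grip": 0}, {"tx": -2.11, "ty": -0.59, "tz": 0.03, "ax": 0, "ay": 0, "az": 0.7, "grip": 0}, {"tx": -2.12, "ty": -0.56, "tz": 0.03, "ax": 0, "ay": 0, "az": 0.7, "grip": 0}, {"tx": -2.13, "ty": -0.54, "tz": 0.03, "ax": 0, "ay": 0, "az": 0.8, "grip": 0}, {"tx": -2.13, "ty": -0.51, "tz": 0.03, "ax": 0, "ay": 0, "az": 0.7, "grip": 0}, {"tx": -2.14, "ty": -0.48, "tz": 0.03, "ax": 0, "ay": 0, "az": 0.8, "grip": 0}, {"tx": -2.15, "ty": -0.45, "tz": 0.03, "ax": 0, "ay": 0, "az": 0.7, "grip": 0}]
[{"tx": -2.15, "ty": -0.43, "tz": 0.03, "ax": 0, "ay": 0, "az": 0.8, "grip": 0}, {"tx": -2.16, "ty": -0.4, "tz": 0.03, "ax": 0, "ay": 0, "az": 0.7, "grip": 0}, {"tx": -2.16, "ty": -0.37, "tz": 0.03, "ax": 0, "ay": 0, "az": 0.8, "grip": 0}, {"tx": -2.17, "ty": -0.34, "tz": 0.03, "ax": 0, "ay": 0, "az": 0.7, "grip": 0}, {"tx": -2.17, "ty": -0.31, "tz": 0.03, "ax": 0, "ay": 0, "az": 0.8, "grip": 0}, {"tx": -2.17, "ty": -0.28, "tz": 0.03, "ax": 0, "ay": 0, "az": 0.7, "grip": 0}, {"tx": -2.18, "ty": -0.26, "tz": 0.03, "ax": 0, "ay": 0, "az": 0.8, "grip": 0}, {"tx": -2.18, "ty": -0.23, "tz": 0.03, "ax": 0, "ay": 0, "az": 0.7, "grip": 0}]
[{"tx": -2.19, "ty": -0.2, "tz": 0.03, "ax": 0, "ay": 0, "az": 0.8, "grip": 0}, {"tx": -2.19, "ty": -0.17, "tz": 0.03, "ax": 0, "ay": 0, "az": 0.7, "grip": 0}, {"tx": -2.19, "ty": -0.14, "tz": 0.04, "ax": 0, "ay": 0, "az": 0.8, "grip": 0}, {"tx": -2.18, "ty": -0.1, "tz": 0.03, "ax": 0, "ay": 0, "az": 0.7, "grip": 0}]
end [ 494.2 -164.2  165. ] 95.0
```

Emit:
step_arm(plan=[{"tx": -2.1,"ty": -0.64,"tz": 0.03,"ax": 0,"ay": 0,"az": 0.7,"grip": 0},{"tx": -2.1,"ty": -0.62,"tz": 0.03,"ax": 0,"ay": 0,"az": 0.7,"grip": 0},{"tx": -2.11,"ty": -0.59,"tz": 0.03,"ax": 0,"ay": 0,"az": 0.7,"grip": 0},{"tx": -2.12,"ty": -0.56,"tz": 0.03,"ax": 0,"ay": 0,"az": 0.7,"grip": 0},{"tx": -2.13,"ty": -0.54,"tz": 0.03,"ax": 0,"ay": 0,"az": 0.8,"grip": 0},{"tx": -2.13,"ty": -0.51,"tz": 0.03,"ax": 0,"ay": 0,"az": 0.7,"grip": 0},{"tx": -2.14,"ty": -0.48,"tz": 0.03,"ax": 0,"ay": 0,"az": 0.8,"grip": 0},{"tx": -2.15,"ty": -0.45,"tz": 0.03,"ax": 0,"ay": 0,"az": 0.7,"grip": 0}])

```text
time: 14.38
tool_pos: [480.3, 97.7, 167.3]
tcp_rot: [-179.8, -0.0, 104.0]
ft_force: [-0.3, -0.0, -0.3]
finger_gap: 9.2
```

Emit:
step_arm(plan=[{"tx": -2.15,"ty": -0.43,"tz": 0.03,"ax": 0,"ay": 0,"az": 0.8,"grip": 0},{"tx": -2.16,"ty": -0.4,"tz": 0.03,"ax": 0,"ay": 0,"az": 0.7,"grip": 0},{"tx": -2.16,"ty": -0.37,"tz": 0.03,"ax": 0,"ay": 0,"az": 0.8,"grip": 0},{"tx": -2.17,"ty": -0.34,"tz": 0.03,"ax": 0,"ay": 0,"az": 0.7,"grip": 0},{"tx": -2.17,"ty": -0.31,"tz": 0.03,"ax": 0,"ay": 0,"az": 0.8,"grip": 0},{"tx": -2.17,"ty": -0.28,"tz": 0.03,"ax": 0,"ay": 0,"az": 0.7,"grip": 0},{"tx": -2.18,"ty": -0.26,"tz": 0.03,"ax": 0,"ay": 0,"az": 0.8,"grip": 0},{"tx": -2.18,"ty": -0.23,"tz": 0.03,"ax": 0,"ay": 0,"az": 0.7,"grip": 0}])

```text
time: 15.05
tool_pos: [488.9, -77.2, 165.0]
tcp_rot: [-179.8, -0.1, 98.0]
ft_force: [-0.1, 0.1, -0.7]
finger_gap: 8.8
```

Emit:
step_arm(plan=[{"tx": -2.19,"ty": -0.2,"tz": 0.03,"ax": 0,"ay": 0,"az": 0.8,"grip": 0},{"tx": -2.19,"ty": -0.17,"tz": 0.03,"ax": 0,"ay": 0,"az": 0.7,"grip": 0},{"tx": -2.19,"ty": -0.14,"tz": 0.04,"ax": 0,"ay": 0,"az": 0.8,"grip": 0},{"tx": -2.18,"ty": -0.1,"tz": 0.03,"ax": 0,"ay": 0,"az": 0.7,"grip": 0},{"tx": 0,"ty": 0,"tz": 0,"ax": 0,"ay": 0,"az": 0,"grip": 0},{"tx": 0,"ty": 0,"tz": 0,"ax": 0,"ay": 0,"az": 0,"grip": 0},{"tx": 0,"ty": 0,"tz": 0,"ax": 0,"ay": 0,"az": 0,"grip": 0},{"tx": 0,"ty": 0,"tz": 0,"ax": 0,"ay": 0,"az": 0,"grip": 0}])

```text
time: 15.72
tool_pos: [494.1, -163.0, 164.8]
tcp_rot: [-179.9, -0.1, 95.1]
ft_force: [-0.7, 0.0, -0.3]
finger_gap: 9.0
```

Run:
```python
from h import *
wsnap("w7",(230,120,200,180),3.3)
```

```text
15.72 [ 494.1 -163.   164.8] [-1.7993e+02 -6.0000e-02  9.5080e+01] [-0.67  0.03 -0.29] 9.0
```

View pics/w7.png

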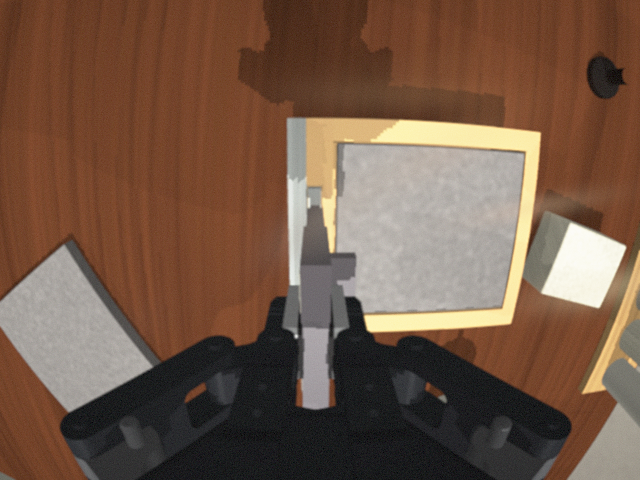

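View pics/w7c.png

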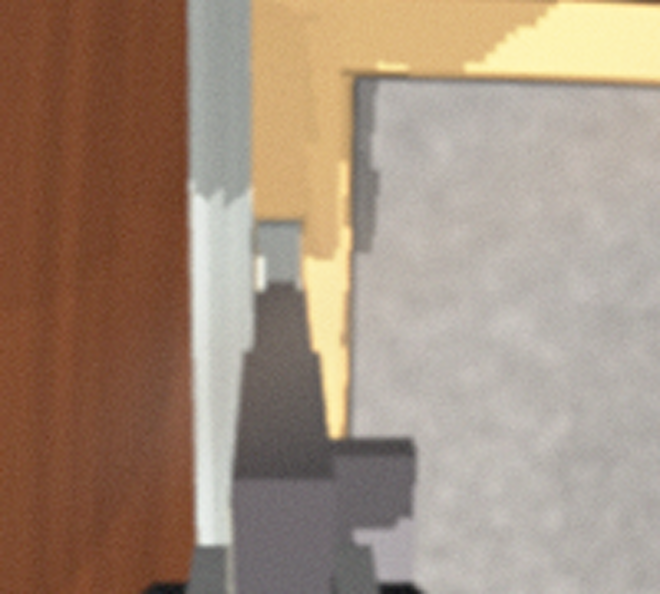

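Run:
```python
from h import *
np.set_printoptions(precision=2,suppress=True)
v=np.load("pics/w7.npy");tp,rot=v[:3],v[3:]
W=lambda x,y:(230+x/3.3,120+y/3.3)
ob=[((540.5,132),(90,80,60)),((512,324),(90,-80,60)),(W(255,220),(-84,35,60)),(W(303,220),(-73,35,60)),(W(352,73),(-66,65,60))]
f=lambda p:np.concatenate([wpx(loc(p,l),tp,rot)[0]-px for px,l in ob])
r=least_squares(f,[572,-159,5]);p=r.x;print(p,r.fun)
for px,l in ob:print(l,wray(px,60,tp,rot))
ob=[(W(232,478),(-5,32,84)),(W(333,478),(5,32,84)),(W(248,352),(-5,32,40)),(W(322,352),(5,32,40)),(W(265,286),(-4,32,6)),(W(306,286),(4,32,6)),(W(415,442),(19,15,26)),(W(415,455),(19,15,34))]
f=lambda h:np.concatenate([wpx(tool2w(hand(h,l),tp,rot),tp,rot)[0]-px for px,l in ob])
r=least_squares(f,[0,0,50,0,0]);h=r.x;print(h);print(r.fun.reshape(-1,2))
b=tool2w(hand(h,[[0,0,0],[0,32,0],[0,32,6],[0,-32,0],[0,0,84]]),tp,rot);print(b)
print("slot",loc(p,[[-78.5,0,60],[-78.5,35,60]]))
```

```text
[ 572.42 -159.27    5.32] [ 0.69  0.66 -0.02 -0.36  0.05 -0.08  1.85 -0.15 -2.41 -0.08]
(90, 80, 60) [653.88 -70.91  60.  ]
(90, -80, 60) [ 669.6  -230.94   60.  ]
(-84, 35, 60) [ 485.51 -132.27   60.  ]
(-73, 35, 60) [ 495.26 -131.41   60.  ]
(-66, 65, 60) [ 502.27 -100.57   60.  ]
[-1.37 -0.68 52.1   0.19  1.18]
[[ 0.44 -0.03]
 [ 1.11  0.55]
 [-0.64 -0.82]
 [ 0.09 -0.38]
 [-2.05  0.71]
 [ 0.91  1.01]
 [-1.2  -1.58]
 [ 0.51  0.52]]
[[ 493.5  -164.15  112.7 ]
 [ 491.32 -132.23  112.84]
 [ 491.33 -132.25  118.84]
 [ 495.68 -196.08  112.56]
 [ 493.64 -164.52  196.7 ]]
slot [[ 494.26 -166.55   60.  ]
 [ 491.01 -131.7    60.  ]]
```

Emit:
step_arm(plan=[{"tx": -0.25,"ty": 0,"tz": 0.9,"ax": 0,"ay": 0,"az": 0,"grip": 0},{"tx": 0,"ty": 0,"tz": 0.9,"ax": 0,"ay": 0,"az": 0,"grip": 0},{"tx": 0,"ty": 0,"tz": 0.8,"ax": 0,"ay": 0,"az": 0,"grip": 0},{"tx": 0,"ty": 0,"tz": 0.8,"ax": 0,"ay": 0,"az": 0,"grip": 0},{"tx": 0,"ty": 0,"tz": 0.7,"ax": 0,"ay": 0,"az": 0,"grip": 0},{"tx": 0,"ty": 0,"tz": 0.4,"ax": 0,"ay": 0,"az": 0,"grip": 0},{"tx": 0,"ty": 0,"tz": 0,"ax": 0,"ay": 0,"az": 0,"grip": 0},{"tx": 0,"ty": 0,"tz": 0,"ax": 0,"ay": 0,"az": 0,"grip": 0}])

```text
time: 16.43
tool_pos: [494.7, -166.5, 120.4]
tcp_rot: [-180.0, -0.0, 95.0]
ft_force: [-0.4, -0.7, 0.0]
finger_gap: 9.1
```

Run:
```python
from h import *
wsnap("w8",(230,120,200,180),3.3)
```

```text
16.43 [ 494.7 -166.5  120.4] [-1.7997e+02 -2.0000e-02  9.5030e+01] [-0.43 -0.69  0.02] 9.1
```

View pics/w8c.png

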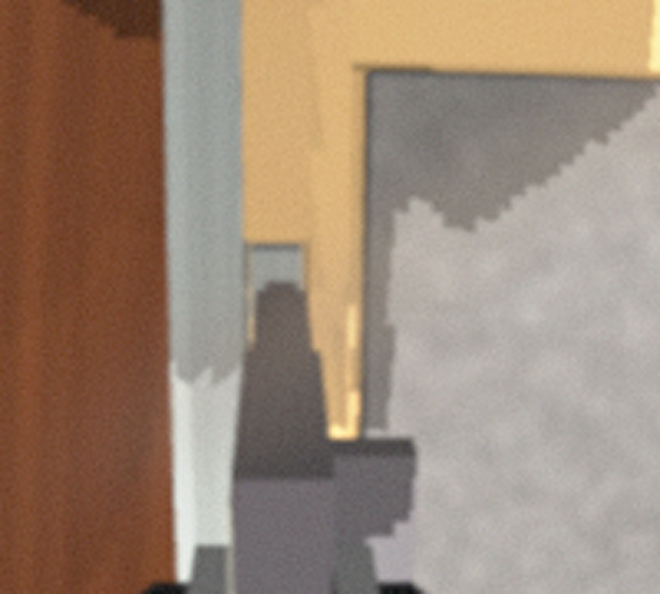

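Run:
```python
from h import *
np.set_printoptions(precision=2,suppress=True)
v=np.load("pics/w8.npy");tp,rot=v[:3],v[3:]
W=lambda x,y:(230+x/3.3,120+y/3.3)
for px,l in [(W(247,243),"lip corner"),(W(304,243),"wall corner")]:print(l,wray(px,60,tp,rot))
print("tip z6 corners",wray(W(258,286),74.3,tp,rot),wray(W(306,286),74.3,tp,rot))
print("step corners",wray(W(247,352),108.3,tp,rot),wray(W(321,352),108.3,tp,rot))
print("top corners",wray(W(233,478),152.3,tp,rot),wray(W(333,478),152.3,tp,rot))
```

```text
lip corner [ 485.41 -131.82   60.  ]
wall corner [ 494.95 -130.99   60.  ]
tip z6 corners [ 487.85 -135.69   74.3 ] [ 495.38 -135.03   74.3 ]
step corners [ 487.13 -136.62  108.3 ] [ 496.78 -135.77  108.3 ]
top corners [ 486.94 -136.45  152.3 ] [ 496.6 -135.6  152.3]
```

Emit:
step_arm(plan=[{"tx": 0.07,"ty": -0.08,"tz": 0.2,"ax": 0,"ay": 0,"az": 0,"grip": 0},{"tx": 0,"ty": 0,"tz": 0.3,"ax": 0,"ay": 0,"az": 0,"grip": 0},{"tx": 0,"ty": 0,"tz": 0.3,"ax": 0,"ay": 0,"az": 0,"grip": 0},{"tx": 0,"ty": 0,"tz": 0.3,"ax": 0,"ay": 0,"az": 0,"grip": 0},{"tx": 0,"ty": 0,"tz": 0,"ax": 0,"ay": 0,"az": 0,"grip": 0}])

```text
time: 16.9
tool_pos: [493.5, -165.6, 108.8]
tcp_rot: [-179.9, -0.0, 95.0]
ft_force: [0.0, 0.2, -0.5]
finger_gap: 9.3
```

Run:
```python
from h import *
wsnap("w9",(230,120,200,180),3.3)
```

```text
16.9 [ 493.5 -165.6  108.8] [-1.7994e+02 -3.0000e-02  9.5040e+01] [ 0.02  0.24 -0.48] 9.3
```

View pics/w9c.png

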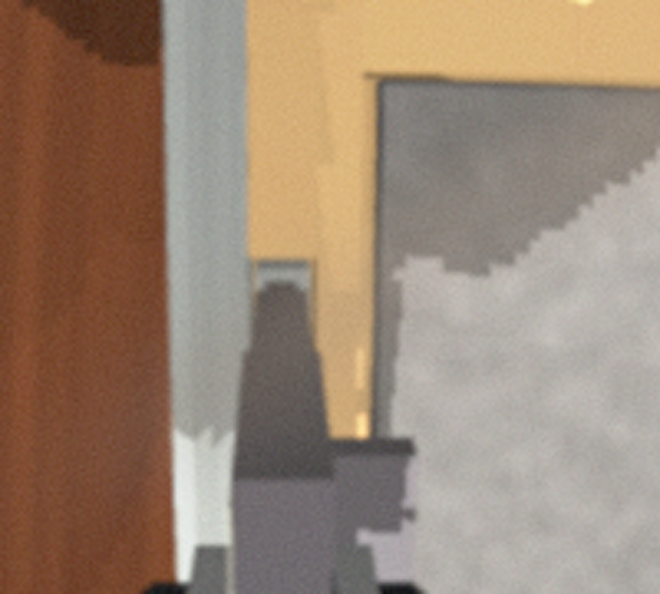

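Emit:
step_arm(plan=[{"tx": 0,"ty": 0,"tz": 0.2,"ax": 0,"ay": 0,"az": 0,"grip": 0},{"tx": 0,"ty": 0,"tz": 0.2,"ax": 0,"ay": 0,"az": 0,"grip": 0},{"tx": 0,"ty": 0,"tz": 0.2,"ax": 0,"ay": 0,"az": 0,"grip": 0},{"tx": 0,"ty": 0,"tz": 0,"ax": 0,"ay": 0,"az": 0,"grip": 0}])

```text
time: 17.28
tool_pos: [493.7, -165.7, 103.2]
tcp_rot: [-180.0, -0.0, 95.0]
ft_force: [-0.2, -0.2, -0.5]
finger_gap: 9.4
```

Emit:
step_arm(plan=[{"tx": 0,"ty": 0,"tz": 0.2,"ax": 0,"ay": 0,"az": 0,"grip": 0},{"tx": 0,"ty": 0,"tz": 0.2,"ax": 0,"ay": 0,"az": 0,"grip": 0},{"tx": 0,"ty": 0,"tz": 0,"ax": 0,"ay": 0,"az": 0,"grip": 0}])

```text
time: 17.53
tool_pos: [493.7, -165.8, 99.2]
tcp_rot: [-180.0, -0.0, 95.0]
ft_force: [-0.3, -0.0, -0.6]
finger_gap: 8.8
```

Emit:
step_arm(plan=[{"tx": 0,"ty": 0,"tz": 0.2,"ax": 0,"ay": 0,"az": 0,"grip": 0},{"tx": 0,"ty": 0,"tz": 0.2,"ax": 0,"ay": 0,"az": 0,"grip": 0},{"tx": 0,"ty": 0,"tz": 0,"ax": 0,"ay": 0,"az": 0,"grip": 0}])

```text
time: 17.78
tool_pos: [493.7, -165.7, 95.2]
tcp_rot: [-180.0, -0.0, 95.0]
ft_force: [0.6, 0.5, -1.0]
finger_gap: 8.8
```

Emit:
step_arm(plan=[{"tx": 0,"ty": 0,"tz": 0.15,"ax": 0,"ay": 0,"az": 0,"grip": 0},{"tx": 0,"ty": 0,"tz": 0.15,"ax": 0,"ay": 0,"az": 0,"grip": 0},{"tx": 0,"ty": 0,"tz": 0,"ax": 0,"ay": 0,"az": 0,"grip": 0}])

```text
time: 18.03
tool_pos: [494.0, -165.9, 92.8]
tcp_rot: [180.0, 0.0, 95.0]
ft_force: [-1.6, 1.3, 4.1]
finger_gap: 9.0
```

Emit:
step_arm(plan=[{"tx": 0,"ty": 0,"tz": 0.15,"ax": 0,"ay": 0,"az": 0,"grip": 0},{"tx": 0,"ty": 0,"tz": 0.15,"ax": 0,"ay": 0,"az": 0,"grip": 0},{"tx": 0,"ty": 0,"tz": 0,"ax": 0,"ay": 0,"az": 0,"grip": 0}])

```text
time: 18.28
tool_pos: [494.2, -166.0, 89.9]
tcp_rot: [180.0, 0.0, 95.0]
ft_force: [-2.6, 1.6, 6.8]
finger_gap: 9.0
```

Emit:
step_arm(plan=[{"tx": 0,"ty": 0,"tz": 0.15,"ax": 0,"ay": 0,"az": 0,"grip": 0},{"tx": 0,"ty": 0,"tz": 0.15,"ax": 0,"ay": 0,"az": 0,"grip": 0},{"tx": 0,"ty": 0,"tz": 0,"ax": 0,"ay": 0,"az": 0,"grip": 0}])

```text
time: 18.53
tool_pos: [494.2, -166.0, 87.2]
tcp_rot: [180.0, 0.0, 95.0]
ft_force: [-3.5, 1.1, 7.8]
finger_gap: 9.1
```

Emit:
step_arm(plan=[{"tx": 0,"ty": 0,"tz": 0.1,"ax": 0,"ay": 0,"az": 0,"grip": 0},{"tx": 0,"ty": 0,"tz": 0.1,"ax": 0,"ay": 0,"az": 0,"grip": 0},{"tx": 0,"ty": 0,"tz": 0,"ax": 0,"ay": 0,"az": 0,"grip": 0}])

```text
time: 18.78
tool_pos: [494.3, -166.0, 85.7]
tcp_rot: [180.0, 0.0, 95.0]
ft_force: [-3.7, 2.2, 11.1]
finger_gap: 8.9
```

Emit:
step_arm(plan=[{"tx": 0,"ty": 0,"tz": 0.1,"ax": 0,"ay": 0,"az": 0,"grip": 0},{"tx": 0,"ty": 0,"tz": 0,"ax": 0,"ay": 0,"az": 0,"grip": 0},{"tx": 0,"ty": 0,"tz": 0,"ax": 0,"ay": 0,"az": 0,"grip": 0}])

```text
time: 19.03
tool_pos: [494.5, -166.1, 85.7]
tcp_rot: [179.9, 0.0, 95.0]
ft_force: [-7.2, 3.5, 18.2]
finger_gap: 9.0
```

Emit:
step_arm(plan=[{"tx": 0,"ty": 0,"tz": 0.1,"ax": 0,"ay": 0,"az": 0,"grip": 0},{"tx": 0,"ty": 0,"tz": 0,"ax": 0,"ay": 0,"az": 0,"grip": 0},{"tx": 0,"ty": 0,"tz": 0,"ax": 0,"ay": 0,"az": 0,"grip": 0}])

```text
time: 19.28
tool_pos: [494.7, -166.2, 85.6]
tcp_rot: [179.9, 0.0, 95.0]
ft_force: [-9.4, 5.7, 26.6]
finger_gap: 9.1
```

Emit:
step_arm(plan=[{"tx": 0,"ty": 0,"tz": 0,"ax": 0,"ay": 0,"az": 0,"grip": 0},{"tx": 0,"ty": 0,"tz": 0,"ax": 0,"ay": 0,"az": 0,"grip": 0},{"tx": 0,"ty": 0,"tz": 0,"ax": 0,"ay": 0,"az": 0,"grip": 0},{"tx": 0,"ty": 0,"tz": 0,"ax": 0,"ay": 0,"az": 0,"grip": 0}])

```text
time: 19.62
tool_pos: [494.7, -166.1, 85.6]
tcp_rot: [179.9, 0.0, 95.0]
ft_force: [-10.2, 5.0, 26.2]
finger_gap: 8.9
```

Run:
```python
from h import *
wsnap("w10",(200,100,250,220),3)
a=snapshot("scene")[:,:,::-1];cv2.imwrite("pics/s2.png",cv2.resize(a[140:360,160:400],None,fx=2.7,fy=2.7,interpolation=cv2.INTER_CUBIC));st()
```

```text
19.62 [ 494.7 -166.1   85.6] [1.7993e+02 4.0000e-02 9.5040e+01] [-10.24   5.    26.21] 8.9
19.72 [ 494.7 -166.1   85.6] [1.7993e+02 4.0000e-02 9.5040e+01] [-11.1    4.39  24.94] 8.8
```

View pics/w10c.png

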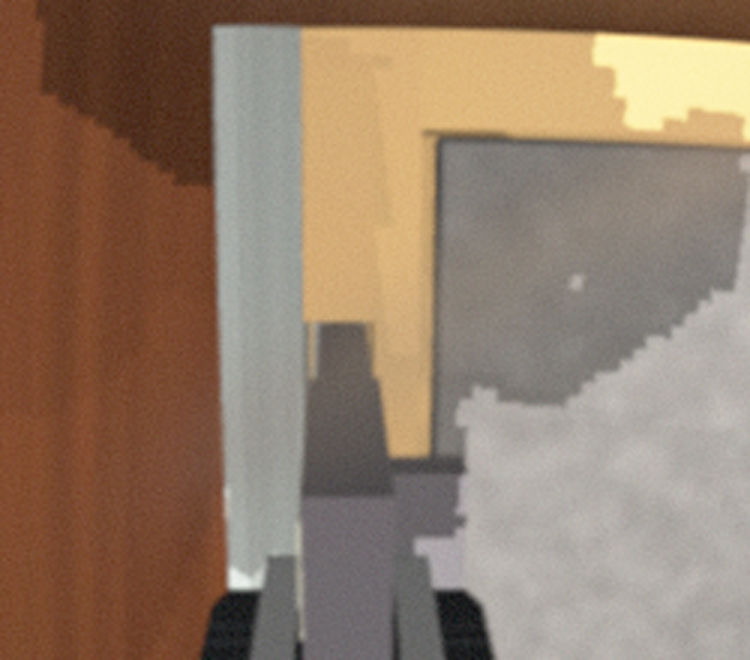

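View pics/s2.png

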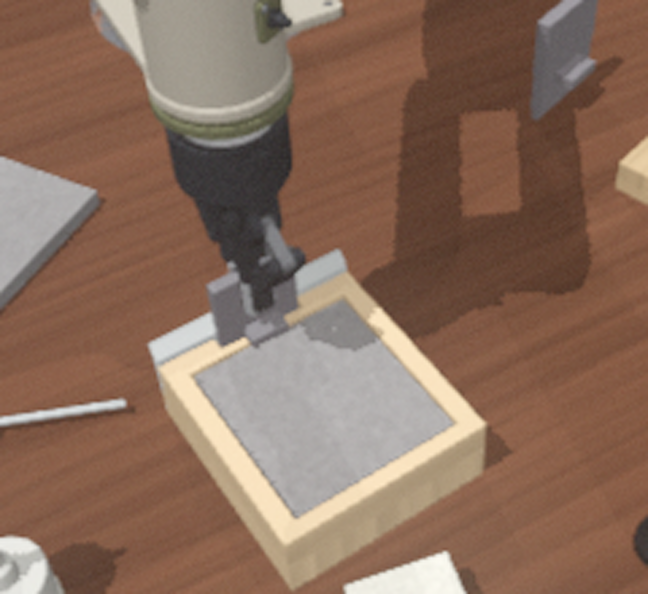

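The holder is in the slot (w10c 320–370, 325) with its lug just over the flush deck. In s2 it stands upright behind the lip at about (255,300). TCP height stays at 85.6 mm while the push rises from 11 to 26 N, so it is on the stop.

Run:
```python
from bench import *
print(hand_in())
```

```text
the job is handed in; nothing more can be done
None
```

I pressed the deck plate flush, then moved the narrow lug holder from the stand into the shelf slot. I handed the job in at about 19.7 s, with the holder still held pressed home.

- **Deck plate:** I pressed over both runners with about 30–38 N, and both ends then read 59.9–60.0 mm, level with the rim. The scene picture showed it flush.
- **Holder:** It went into the slot without snagging. The push rose from about 4 to 11 N along the seat's travel. It then stopped dead at a tool height of 85.6 mm, against 85.8 mm expected. I held it there with about 26 N, and the last pictures show the lug just over the deck.
- **Disagreements:**
  - The wrist pictures put the holder's bottom edge 2–3 mm lower than contact with the seat later showed; I went by the contact.
  - The scene camera placed the shelf about 5 mm off from the other two, so I used the wrist and top views.
  - My first wrist measurement was taken while the arm was still settling, so I repeated it.
- **Other things:** I touched nothing else, and saw nothing else moved in the last pictures. I did not make a separate check of every object.

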